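# Seat a bearing cup square in a roll-stand hub

### The arm

A 6-joint arm with a two-finger parallel gripper is mounted at the origin on a cart in front of the work surface, level with it; the furniture and walls round the work are solid. World frame = base frame: x ahead of the robot, y to its left, z up, the work surface at z = 0. Lengths are in mm, angles in rad, forces in N, time in s.
With the tool pointing down it reaches from about 275 to 750 mm from the base axis. Payload 10.2 kg.
Tool frame: the origin (TCP) lies midway between the tips of the shut fingers; the grasp point (between the pads) lies 19 mm behind it; x points along the fingers, y is the direction in which the jaws open and shut, and the axes are right-handed (so a half turn about x gives the same grasp; the last joint's range is limited). The gripper opens to 85 mm and grips with 20 to 120 N. Pads are 22 mm wide; open, the fingers measure 114 mm over their backs; the gripper's body (76 mm by 85 mm) begins 54 mm behind the grasp point. The pads swing forward as they close: fully open they stand 13 mm farther back than shut.
Start: joints at [-1.467, 0.313, 1.498, -0, 1.331, -0.223], TCP at [168.52, -497.224, 193.694] pointing down, gripper open.
Joint ranges: [-2.94, 2.94], [-0.97, 2.17], [0.19, 2.56], [-1.23, 4.37], [0.02, 3.11], [-2.88, 2.88]. Speed limits (rad/s): [2.39, 2.39, 3.01, 3.14, 3.14, 3.14].

### API

Orientations are given as a unit quaternion [w, x, y, z].
In Python, from rig import sense, capture, get_calibration, finish_job gives the robot as it stands.
- The arm moves only by the tool jog_arm, never from a script. Its argument "increments" is a list of rows, each an object of numbers: "rx", "ry", "rz": the turn, a rotation vector about the tool's x, y, z in rad; "x", "y", "z": the shift along the tool's x, y, z in mm; "hand": the finger opening in mm, from 0 to 85.4. A call has 1 to 5 rows; each row shifts and turns the commanded pose from where the row before left it, along the tool's axes as they then stand; what a row does not reach is not made up. A row lasts 1/8 s, in which the tool goes at most 62.5 mm and 10.7 degrees, less where a joint would pass 70% of its speed; a pose out of reach is approached as far as the arm can. A call with a gripper value outside its range is refused whole. The fingers move at their own pace and stop on an object; "force" is the grip in N (left out, the last holds). Time passes only in rows, so rows that do not move let the fingers close. It gives the time, the measured TCP pose, the force and the opening at its end, in the units of the state.
- sense(): the state, without advancing time (a new reading comes with each control period).
- capture(name): name is "side" or "top"; returns the picture (420x560x3 uint8, red, green, blue); there is no depth.
- get_calibration(name): a dict with "camera_matrix" (3x3 intrinsics, pixels), "R" (3x3) and "t" (3): a world point X has camera coordinates R X + t. Camera axes: x right, y down, z forward; pixel columns grow to the right and rows downward; lengths in mm; the calibration is good to about 2 mm. A picture is of the moment at which its call begins. get_calibration takes no time and is no camera call.
- finish_job(): hands the job in, once; it reports no verdict.
The state is a dict: "time_s": time; "joints": joint angles; "dq": joint speeds; "tau": joint torques, N m; "eef_pos": TCP position; "ee_rot": TCP orientation; "force": force on the tool from outside, world axes, zero at the start; "wrist_torque": the same for the moment, N m; "grip_width": opening from 0.0 (shut) to 1.0 (fully open).
Only numpy, scipy, OpenCV 4.12 (cv2) and the standard library are available. Lean on these libraries where they do the work, as an engineer would, in place of code of your own. Each camera call takes 0.05 s, during which the arm holds its last target.

### The job

Pick up the steel bearing cup, stand it skirt-down in the bore of the grey hub and let go, then drive it fully home by pressing its rim down about 2 mm at a time at the four white marks, going back and forth across the bore so that it goes in square and never cocks. Press gently, never harder than about 25 N, stop as soon as it is seated all round, and do not disturb the tape measure, the carton or the marker.

Things in the scene. Friction and masses are not known exactly. Their poses are not given: they have to be found in the camera images.
- hub: Grey bearing hub of a film-roll stand, fixed to the table: square base plate 120x120 mm, 6 to 10 mm thick, with four screw heads, and a round boss 86 mm across whose flat top is 26 to 30 mm above the table. In the boss a round blind bore 54.4 mm across with a 1.8 mm wide lead-in and a rigid floor 16 mm down. Origin on the bore's axis, 30 mm below the boss top; z up along the bore; x and y run through the white marks.
- bore_mouth (a point): Centre of the bore's mouth, level with the boss top (26 to 30 mm above the table); axes as the hub's. In the bore four yellow plastic crush ribs (5x10 mm) stand up to 7 mm above the floor, each up to 1.2 mm lower at the start. A rib gives way steadily at about 8.5 N, stays where it was pushed, and can be pushed level with the floor. The cup rests on them.
- mark0 (a point): Point at boss-top height exactly over the first crush rib, on the hub's +x axis 23.7 mm from the bore's axis; a white mark on the boss top, 34 to 42 mm from the axis, points to it. The other three ribs and marks lie a quarter turn apart, on the hub's +y, -x and -y axes. They are fixed points, whatever the ribs do.
- cup_center (a point): Centre of the loose steel bearing cup, half-way up; z out of the flange. A round solid, about 0.2 kg, 24 mm high: skirt 52 mm across, 16 mm high (foot chamfered 2 mm) under a flange 64 mm across, 8 mm thick, flat top with a dark seal in the middle. Starts skirt-down on the table. Let go in the bore it rests on the ribs, flange underside 5 to 7 mm above the boss top; home, the flange lies on the boss top.
- cup_top (a point): Centre of the cup's flat top, 24 mm above its underside, so 8 mm above the boss top when fully home. Pressed on its rim over one rib, the cup moves under 8 to 15 N: that side sinks, the cup tips, the far side may lift. Pressed in the middle or on both sides at once, all four ribs resist together with 34 N or more. Once home it is rigid.
- tape_measure_center (a point): Centre of the orange tape measure, 37x73x56 mm, a bystander; z up.
- goods_box_3_center (a point): Centre of the small tan carton, 64x81x41 mm, a bystander; z up.
- marker_black_center (a point): Point in the middle of the barrel of the lying marker with the black cap, 16x123x17 mm, a bystander.
Not all that is in view belongs to the job. There is more than one size of the hub; the one meant has the size given above.

How it is judged (in metres and radians):
On the way:
1. the cup stands in the bore's mouth on the ribs, let go and not yet driven (horizontal distance between cup_center and bore_mouth below 0.004 m and z of cup_center in the frame of bore_mouth between 0 and 0.0045 m and angle between cup_center's own z axis and vertical below 0.14 rad and contact force between the fingers and cup below 0.3 N), for 0.2 s.
At the end, for the whole second after the job is handed in: The cup rests in the hub's bore, skirt down, within 0.8 mm of fully home and square to within 0.025 rad (all four ribs pushed down), at rest (z of cup_center in the frame of bore_mouth below -0.0032 m and horizontal distance between cup_center and bore_mouth below 0.003 m and angle between the z axis of cup_center and the z axis of bore_mouth, either way round below 0.025 rad and angle between cup_center's own z axis and vertical below 0.1 rad and linear speed of cup below 0.01 m/s); the robot touches nothing.
It fails at once if the cup cocks by more than 0.17 rad in the bore (horizontal distance between cup_center and bore_mouth below 0.008 m and z of cup_center in the frame of bore_mouth below 0.005 m and angle between cup_center's own z axis and vertical above 0.17 rad).
It fails at once if the cup is pressed with more than 28 N while it is being driven (horizontal distance between cup_center and bore_mouth below 0.008 m and z of cup_center in the frame of bore_mouth below 0.001 m and contact force between the fingers and cup above 28 N).
It fails at once if the tape measure, the carton or the marker is moved by more than 20 mm (distance of any of tape_measure_center, goods_box_3_center, marker_black_center from where it was at the start of the episode above 0.02 m).
It also fails if it takes over 72 s, if anything falls off the work surface, if the arm or the gripper's body presses on something with over 40 N, if the wrist force passes 120 N, or if a joint passes its speed limit or range.

## Working session

There is one attempt and no reset: what is moved stays moved. The work goes in short steps, Python scripts to look and compute and a tool call to move; the robot and the scene stay as the last step left them, time stands still between calls to the robot, and variables do not carry over. Pictures are saved under pics/ and viewed, and the job is handed in when it is done.

Besides the shell and the picture viewer there is one more tool, called after "Call:" by a JSON object that holds its "op" and its "data", one argument or row to a line. jog_arm: Moves the arm, as the interface text tells. Its arguments: {"type":"object","properties":{"increments":{"type":"array","items":{"type":"object","properties":{"rx":{"type":"number"},"ry":{"type":"number"},"rz":{"type":"number"},"x":{"type":"number"},"y":{"type":"number"},"z":{"type":"number"},"hand":{"type":"number"}}}},"force":{"type":"number"}},"required":["increments"]}

```bash
mkdir -p pics; ls
python3 - <<'E'
from rig import *
import cv2
for n in("side","top"):
    im=capture(n); cv2.imwrite(f"pics/{n}0.png",im[:,:,::-1]); c=get_calibration(n); print(n,c)
print(sense())
E
```

```text
pics
side {'camera_matrix': array([[401.00447338,   0.        , 278.69596338],
       [  0.        , 401.00447338, 212.14661745],
       [  0.        ,   0.        ,   1.        ]]), 'R': array([[-0.95611895, -0.29276525, -0.01118286],
       [-0.13491389,  0.47384447, -0.87021242],
       [ 0.26006689, -0.83051787, -0.49254978]]), 't': array([539.95860199,  68.80807254, 924.86456842])}
top {'camera_matrix': array([[469.57955497,   0.        , 278.39773128],
       [  0.        , 469.57955497, 212.89051918],
       [  0.        ,   0.        ,   1.        ]]), 'R': array([[-0.0039599 , -0.99988751, -0.01446698],
       [-0.99536609,  0.00533112, -0.09601007],
       [ 0.09607639,  0.01401975, -0.99527523]]), 't': array([ 108.40412128,  515.35347897, 1152.59859109])}
{'time_s': 0.1, 'joints': array([-1.46740945e+00,  3.13393966e-01,  1.49834854e+00,  1.23296070e-05,
        1.33099013e+00, -2.23361041e-01]), 'dq': array([-6.72541479e-04,  1.24553115e-04, -1.11304387e-03,  1.62440993e-03,
       -1.33277206e-03, -5.89554386e-05]), 'tau': array([ 3.00689993e-03, -4.12895679e+01, -2.60141212e+01, -1.31016377e-04,
        3.00860251e-03, -8.70936390e-06]), 'eef_pos': array([ 168.48982945, -496.950123  ,  193.19709939]), 'ee_rot': array([ 0.11460651,  0.69771949,  0.11541064, -0.69766271]), 'force': array([-0.48301779, -0.34496653,  0.54583324]), 'wrist_torque': array([-0.00605265, -0.02322989, -0.00843089]), 'grip_width': 0.9988007397644405}
```

View pics/side0.png

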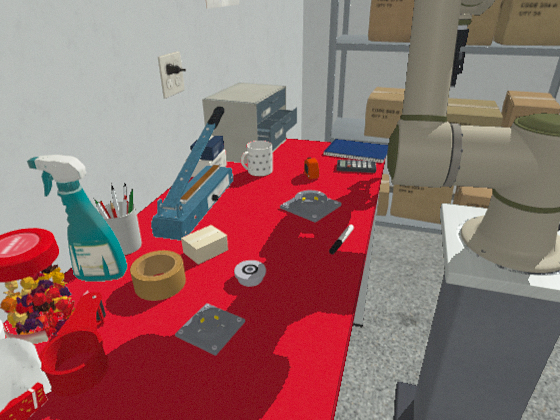

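View pics/top0.png

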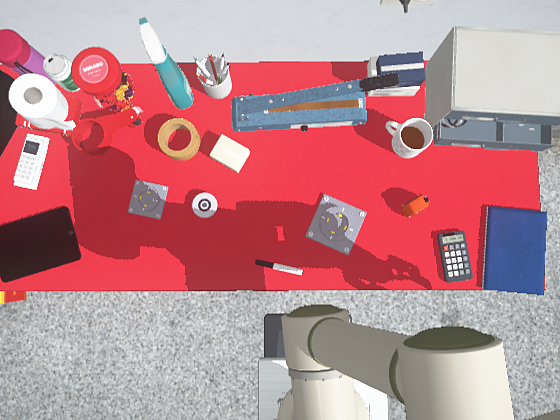

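The top view shows the cup at about (204,205), hub candidates at (336,223) and (148,200), carton (230,150), tape measure (415,204) and marker (280,268). I'll zoom in and rectify.

```bash
cat > h.py <<'E'
import numpy as np, cv2
from rig import *
def cam(n):
    c=get_calibration(n); return c["camera_matrix"],c["R"],c["t"]
def ray(n,u,v,z):
    K,R,t=cam(n); d=R.T@np.linalg.inv(K)@np.array([u,v,1.]); o=-R.T@t
    return o+d*(z-o[2])/d[2]
def proj(n,P):
    K,R,t=cam(n); P=np.atleast_2d(P); q=(K@(R@P.T+t[:,None])).T; return q[:,:2]/q[:,2:]
def rect(n,im,cx,cy,z,half=80,s=4):
    # world patch at height z: image up=+x, left=+y
    N=int(2*half*s); c=np.float32([[0,0],[N,0],[N,N],[0,N]])
    W=[[cx+half,cy+half,z],[cx+half,cy-half,z],[cx-half,cy-half,z],[cx-half,cy+half,z]]
    H=cv2.getPerspectiveTransform(np.float32(proj(n,W)),c)
    return cv2.warpPerspective(im,H,(N,N),flags=cv2.INTER_CUBIC)
E
python3 - <<'E'
from h import *
im=cv2.imread("pics/top0.png"); sd=cv2.imread("pics/side0.png")
for p,z in(((336,223),28),((148,200),28),((204,205),24),((230,150),41),((415,204),56),((280,268),10)): print(p,ray("top",*p,z).round(1))
a=ray("top",336,222,28);b=ray("top",148,200,28);c=ray("top",204,205,24)
o=[np.hstack([rect(n,i,*p[:2],z,half=80,s=1.65) for p,z in((a,28),(b,28),(c,24))]) for n,i in(("top",im),("side",sd))]
cv2.imwrite("pics/r0.png",np.vstack(o))
E
```

```text
(336, 223) [489.5 -37.6  28. ]
(148, 200) [550.  434.6  28. ]
(204, 205) [537.  293.6  24. ]
(230, 150) [673.7 226.8  41. ]
(415, 204) [ 532.9 -227.6   56. ]
(280, 268) [378.2 102.7  10. ]
```

View pics/r0.png

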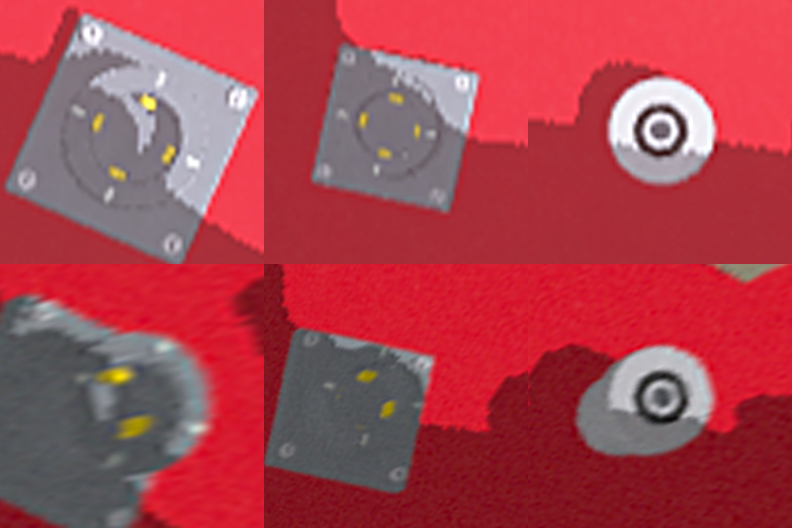

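Right hub at (490,-38) has the ~120 mm plate, so it is the one meant; the left one is ~85 mm. Next a larger rectified view.

Run:
```python
from h import *
im=cv2.imread("pics/top0.png"); sd=cv2.imread("pics/side0.png")
r=rect("top",im,490,-38,28,half=66,s=4.5); cv2.imwrite("pics/hub.png",r)
cv2.imwrite("pics/hubs.png",cv2.resize(sd[170:240,260:360],None,fx=8,fy=8,interpolation=cv2.INTER_CUBIC))
r=rect("top",im,537,293.6,24,half=45,s=6.5); cv2.imwrite("pics/cup.png",r)
```

```text
(no output)
```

View pics/hub.png

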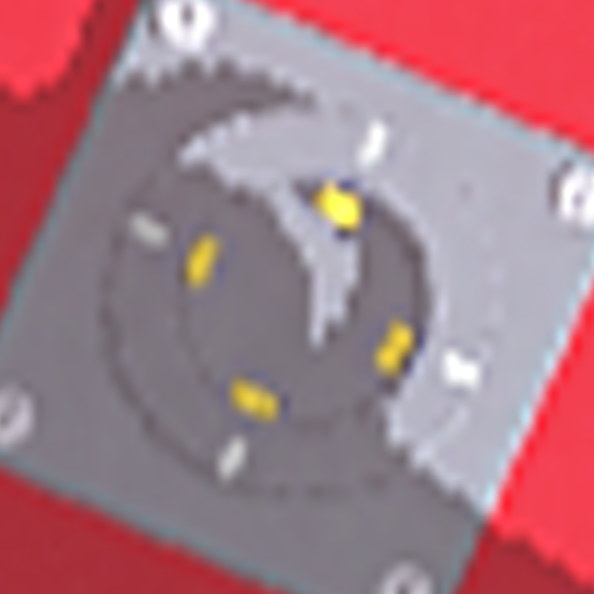

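View pics/hubs.png

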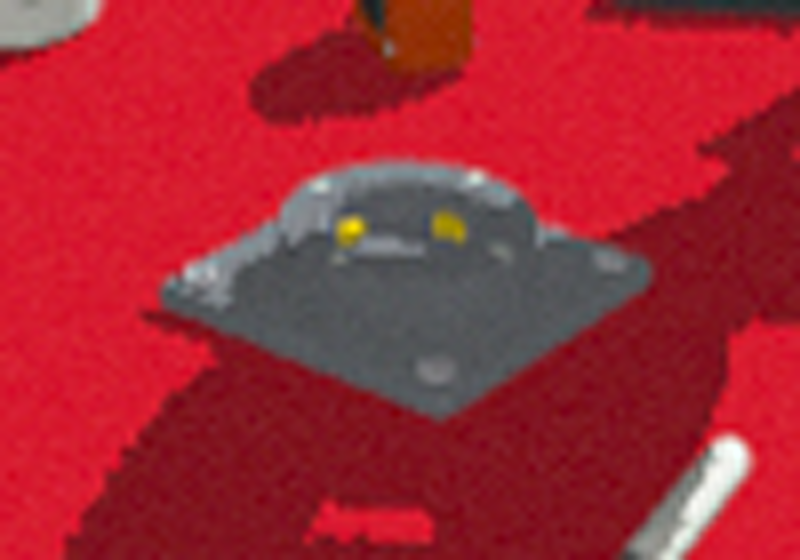

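View pics/cup.png

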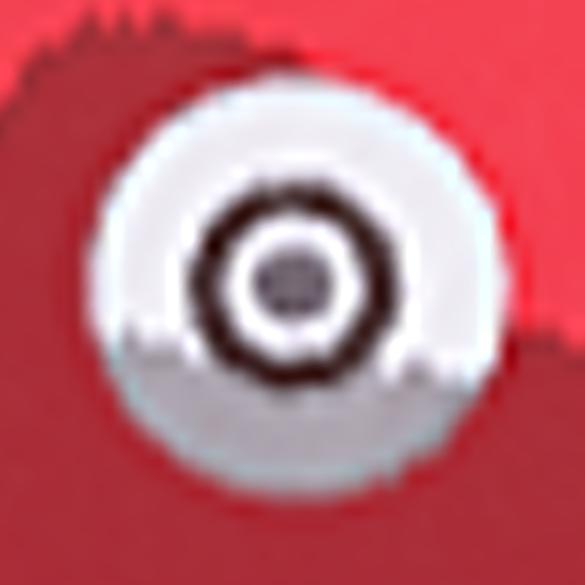

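Marks in the rectified patch are at (374,143), (461,368), (232,458) and (150,230), giving an axis near (489.4,-39.6) and a heading of about -24° (mod 90). Cup centre is about (538,293). Now I'll triangulate heights and plan the moves.

Run:
```python
from h import *
from scipy.spatial.transform import Rotation as Ro
from scipy.optimize import least_squares
top=[(374,143),(461,368),(232,458),(150,230)]
# rect px->world at z=28 -> top pixel
tp=[proj("top",[490+66-v/4.5,-38+66-u/4.5,28])[0] for u,v in top]
sp=[(260+(a+.5)/8-.5,170+(b+.5)/8-.5) for a,b in((320,185),(478,178),(502,252),(340,258))]
# order: +x-ish, -y, -x, +y
for t,s in zip(tp,sp):
    f=lambda P:np.r_[proj("top",P)[0]-t,proj("side",P)[0]-s]
    r=least_squares(f,[490,-38,28.]); print(r.x.round(1),r.fun.round(2))
s=sense(); q=s["ee_rot"]; R=Ro.from_quat(q[[1,2,3,0]]).as_matrix(); print(R.round(3),"y yaw",np.degrees(np.arctan2(R[1,1],R[0,1])))
```

```text
[523.1 -55.2  29. ] [ 0.09  0.4  -0.45 -0.04]
[472.8 -74.5  29.2] [ 0.1   0.53 -0.58 -0.05]
[453.4 -23.6  29.3] [ 0.06  0.33 -0.35 -0.03]
[503.6  -5.5  29.1] [ 0.1   0.46 -0.48 -0.05]
[[-0.     0.321 -0.947]
 [ 0.001 -0.947 -0.321]
 [-1.    -0.001 -0.   ]] y yaw -71.27888298331759
```

Call:
{"op": "jog_arm", "data": {
  "increments": [
    {"rx": -0.165},
    {"rx": -0.165},
    {"rx": -0.165},
    {"rx": -0.165},
    {"rx": -0.165}
  ]
}}

```text
schema error: expected keys rx, ry, rz, x, y, z, hand
```

```bash
cat >> h.py <<'E'
from scipy.spatial.transform import Rotation as Ro
def st(target=None):
    s=sense(); q=s["ee_rot"]; R=Ro.from_quat(q[[1,2,3,0]]).as_matrix()
    print("t",s["time_s"],"pos",s["eef_pos"].round(2),"F",s["force"].round(2),"w",round(s["grip_width"]*85.4,1),"yaw",round(np.degrees(np.arctan2(R[1,1],R[0,1])),2),"xax",R[:,0].round(3))
    if target is not None: print("tool delta",(R.T@(np.array(target)-s["eef_pos"])).round(2))
E
python3 -c "
from h import *
st([538,293,120])"
```

```text
t 0.1 pos [ 168.49 -496.95  193.2 ] F [-0.48 -0.34  0.55] w 85.3 yaw -71.28 xax [-0.     0.001 -1.   ]
tool delta [  74.05 -629.48 -603.48]
```

All keys are needed in each row.

Call:
{"op": "jog_arm", "data": {
  "increments": [
    {"rx": -0.165,"ry": 0,"rz": 0,"x": 0,"y": 0,"z": 0,"hand": 85},
    {"rx": -0.165,"ry": 0,"rz": 0,"x": 0,"y": 0,"z": 0,"hand": 85},
    {"rx": -0.165,"ry": 0,"rz": 0,"x": 0,"y": 0,"z": 0,"hand": 85},
    {"rx": -0.165,"ry": 0,"rz": 0,"x": 0,"y": 0,"z": 0,"hand": 85},
    {"rx": -0.165,"ry": 0,"rz": 0,"x": 0,"y": 0,"z": 0,"hand": 85}
  ]
}}

```text
time_s: 0.72
eef_pos: [168.5, -497.0, 193.4]
ee_rot: [0.386, 0.592, 0.387, -0.592]
force: [-0.2, -0.7, -0.4]
grip_width: 0.996
```

```bash
python3 -c "
from h import *
st([538,293,120])"
```

```text
t 0.725 pos [ 168.5  -497.02  193.35] F [-0.16 -0.73 -0.41] w 85.0 yaw -23.7 xax [-0.     0.001 -1.   ]
tool delta [  73.95   20.86 -871.86]
```

Call:
{"op": "jog_arm", "data": {
  "increments": [
    {"rx": 0,"ry": 0,"rz": 0,"x": 0,"y": 0,"z": -50,"hand": 85},
    {"rx": 0,"ry": 0,"rz": 0,"x": 0,"y": 0,"z": -55,"hand": 85},
    {"rx": 0,"ry": 0,"rz": 0,"x": 0,"y": 0,"z": -55,"hand": 85},
    {"rx": 0,"ry": 0,"rz": 0,"x": 0,"y": 0,"z": -55,"hand": 85},
    {"rx": 0,"ry": 0,"rz": 0,"x": 0,"y": 0,"z": -55,"hand": 85}
  ]
}}

```text
time_s: 1.35
eef_pos: [278.7, -248.8, 193.5]
ee_rot: [0.385, 0.593, 0.385, -0.593]
force: [1.1, -0.8, 0.7]
grip_width: 0.994
```

Call:
{"op": "jog_arm", "data": {
  "increments": [
    {"rx": 0,"ry": 0,"rz": 0,"x": 0,"y": 0,"z": -55,"hand": 85},
    {"rx": 0,"ry": 0,"rz": 0,"x": 0,"y": 0,"z": -55,"hand": 85},
    {"rx": 0,"ry": 0,"rz": 0,"x": 0,"y": 0,"z": -55,"hand": 85},
    {"rx": 0,"ry": 0,"rz": 0,"x": 0,"y": 0,"z": -55,"hand": 85},
    {"rx": 0,"ry": 0,"rz": 0,"x": 0,"y": 0,"z": -55,"hand": 85}
  ]
}}

```text
time_s: 1.98
eef_pos: [390.6, 2.5, 193.7]
ee_rot: [0.385, 0.593, 0.385, -0.593]
force: [0.0, -1.0, -0.7]
grip_width: 0.993
```

Call:
{"op": "jog_arm", "data": {
  "increments": [
    {"rx": 0,"ry": 0,"rz": 0,"x": 10,"y": 5,"z": -55,"hand": 85},
    {"rx": 0,"ry": 0,"rz": 0,"x": 15,"y": 5,"z": -55,"hand": 85},
    {"rx": 0,"ry": 0,"rz": 0,"x": 15,"y": 5,"z": -55,"hand": 85},
    {"rx": 0,"ry": 0,"rz": 0,"x": 15,"y": 5,"z": -55,"hand": 85},
    {"rx": 0,"ry": 0,"rz": 0,"x": 15,"y": 0,"z": -50,"hand": 85}
  ]
}}

```text
time_s: 2.6
eef_pos: [518.9, 240.9, 122.7]
ee_rot: [-0.385, -0.593, -0.385, 0.593]
force: [-0.1, -0.9, 0.4]
grip_width: 0.996
```

```bash
python3 -c "
from h import *
st([538,293,100])"
```

```text
t 2.6 pos [518.89 240.9  122.69] F [-0.09 -0.88  0.45] w 85.0 yaw -23.99 xax [-0.001 -0.    -1.   ]
tool delta [ 22.67  -3.72 -55.38]
```

Call:
{"op": "jog_arm", "data": {
  "increments": [
    {"rx": 0,"ry": 0,"rz": 0,"x": 0,"y": -4,"z": -40,"hand": 85},
    {"rx": 0,"ry": 0,"rz": 0,"x": 20,"y": 0,"z": -15,"hand": 85},
    {"rx": 0,"ry": 0,"rz": 0,"x": 30,"y": 0,"z": 0,"hand": 85},
    {"rx": 0,"ry": 0,"rz": 0,"x": 0,"y": 0,"z": 0,"hand": 85}
  ]
}}

```text
time_s: 3.1
eef_pos: [535.6, 290.6, 71.5]
ee_rot: [-0.385, -0.591, -0.386, 0.595]
force: [-0.0, -0.5, 0.1]
grip_width: 0.998
```

```bash
python3 -c "
from h import *
st([538,293,8])
s=capture('side');t=capture('top')
cv2.imwrite('pics/s1.png',cv2.resize(s[190:330,180:320,::-1],None,fx=4,fy=4,interpolation=2))
cv2.imwrite('pics/t1.png',cv2.resize(t[140:260,140:280,::-1],None,fx=4,fy=4,interpolation=2))"
```

```text
t 3.1 pos [535.64 290.63  71.46] F [-0.02 -0.47  0.13] w 85.2 yaw -24.0 xax [-0.005 -0.002 -1.   ]
tool delta [63.44  1.44 -3.34]
```

View pics/s1.png

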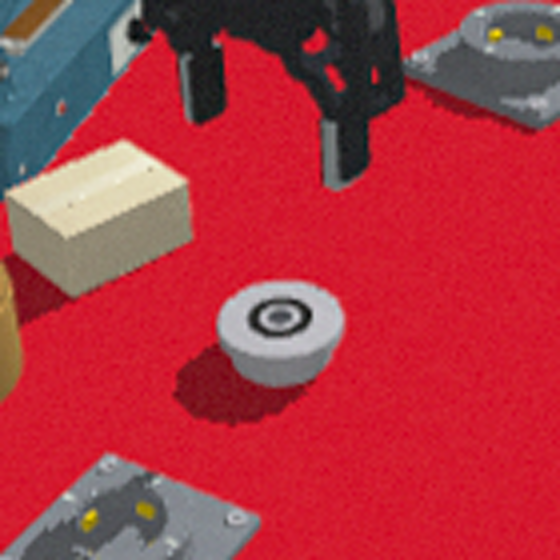

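View pics/t1.png

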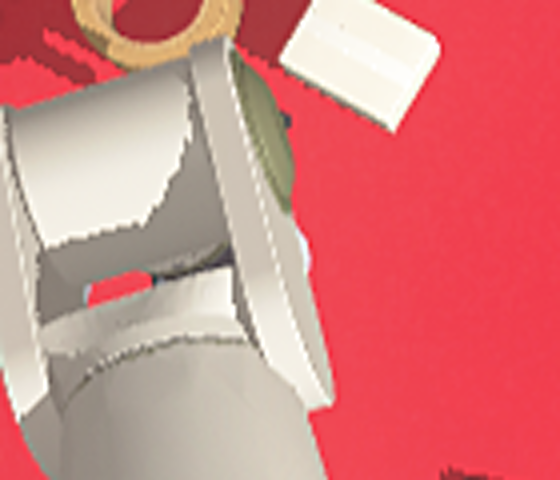

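Side view: fingertips at about (230,219.5) and (266,236), cup top at (250,269). Checking these against the projected TCP.

```bash
python3 -c "
from h import *
c=np.array([535.6,290.6,0]);y=np.array([.9135,-.4067,0])
for z in(71,84,90): print(z,proj('side',c+y*43+[0,0,z]),proj('side',c-y*43+[0,0,z]))
print(proj('side',[538,293,24]),proj('side',[535.6,290.6,71]))
# cup from side: centre of flange-top ellipse px (180+281/4,190+322/4)
print(ray('side',180+281/4-.4,190+318/4-.4,24))
"
```

```text
71 [[234.06050373 241.20186451]] [[265.25727009 257.36472418]]
84 [[233.63366716 235.8054788 ]] [[265.06651025 251.75224429]]
90 [[233.43437037 233.28582033]] [[264.9773741  249.12970677]]
[[248.73916354 268.69797727]] [[249.16906482 249.02952043]]
[535.37806018 293.61015884  24.        ]
```

The tips look about 16 px higher than projected, so I'll look again before descending.

```bash
python3 -c "
from h import *
st()
s=capture('side');t=capture('top');st()
cv2.imwrite('pics/s2.png',cv2.resize(s[120:320,180:380,::-1],None,fx=3,fy=3,interpolation=2))
print(proj('top',[[535,291,300],[535,291,200],[535,291,100]]))
"
```

```text
t 3.2 pos [537.4  290.96  74.5 ] F [-0.65 -0.22 -0.16] w 85.0 yaw -24.02 xax [ 0.001  0.    -1.   ]
t 3.3 pos [537.78 291.03  75.14] F [-0.24  0.53  0.35] w 85.1 yaw -24.02 xax [ 0.002  0.001 -1.   ]
[[180.80444752 189.95665368]
 [191.10405966 196.68690605]
 [199.55424089 202.20865302]]
```

View pics/s2.png

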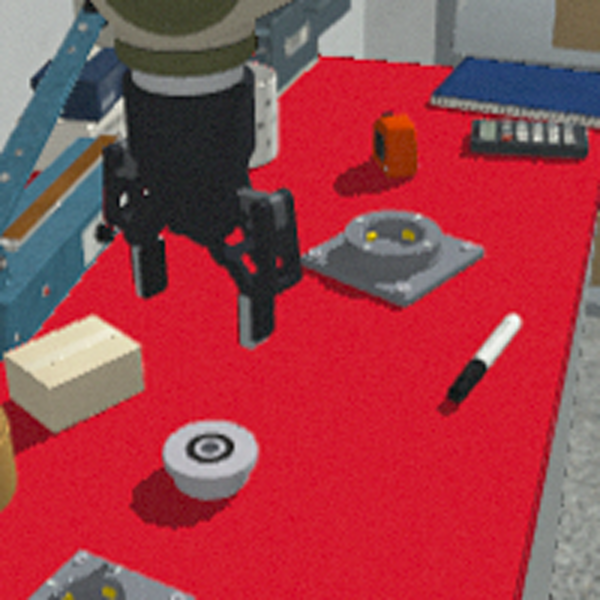

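```bash
python3 -c "
from h import *
print(proj('side',[[168.5,-497,193],[168.5,-497,206],[168.5,-497,240]]))
s=cv2.imread('pics/side0.png');cv2.imwrite('pics/s0c.png',cv2.resize(s[0:130,400:560],None,fx=5,fy=5,interpolation=2))
"
```

```text
[[441.48002723 100.74222378]
 [442.24881056  96.64077375]
 [444.29632157  85.71732654]]
```

View pics/s0c.png

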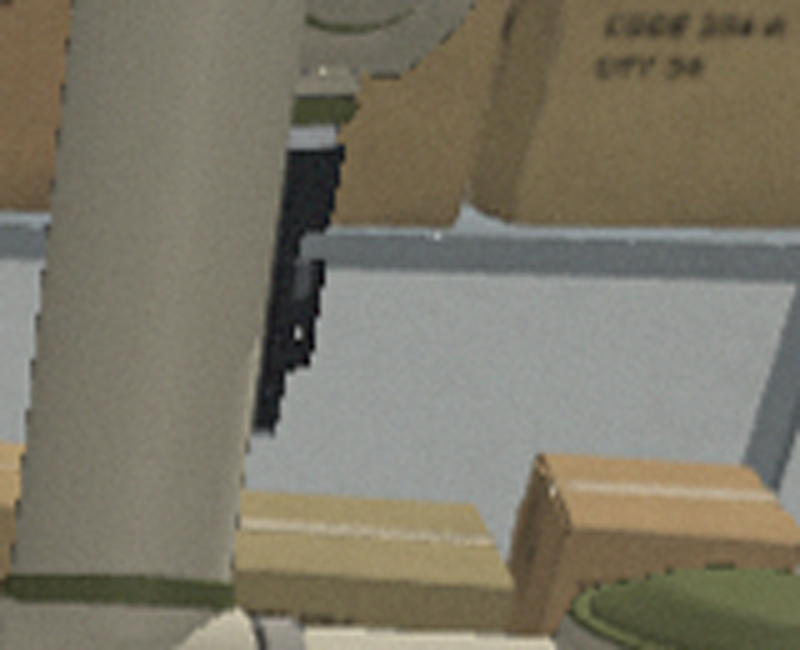

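Call:
{"op": "jog_arm", "data": {
  "increments": [
    {"rx": 0,"ry": 0,"rz": 0,"x": 20,"y": 0,"z": 0,"hand": 85},
    {"rx": 0,"ry": 0,"rz": 0,"x": 0,"y": 0,"z": 0,"hand": 85},
    {"rx": 0,"ry": 0,"rz": 0,"x": 0,"y": 0,"z": 0,"hand": 85},
    {"rx": 0,"ry": 0,"rz": 0,"x": 0,"y": 0,"z": 0,"hand": 85}
  ]
}}

```text
time_s: 3.8
eef_pos: [537.5, 291.1, 54.7]
ee_rot: [0.385, 0.594, 0.385, -0.593]
force: [-0.6, 0.2, -0.1]
grip_width: 0.993
```

```bash
python3 -c "
from h import *
st([538,293,8])
s=capture('side');st()
cv2.imwrite('pics/s3.png',cv2.resize(s[120:320,180:380,::-1],None,fx=3,fy=3,interpolation=2))
"
```

```text
t 3.8 pos [537.54 291.14  54.68] F [-0.63  0.23 -0.08] w 84.8 yaw -24.01 xax [ 0.001  0.    -1.   ]
tool delta [46.69 -0.39 -1.84]
t 3.85 pos [537.45 291.12  54.48] F [ 0.    0.43 -0.96] w 85.2 yaw -24.01 xax [ 0.001  0.    -1.   ]
```

View pics/s3.png

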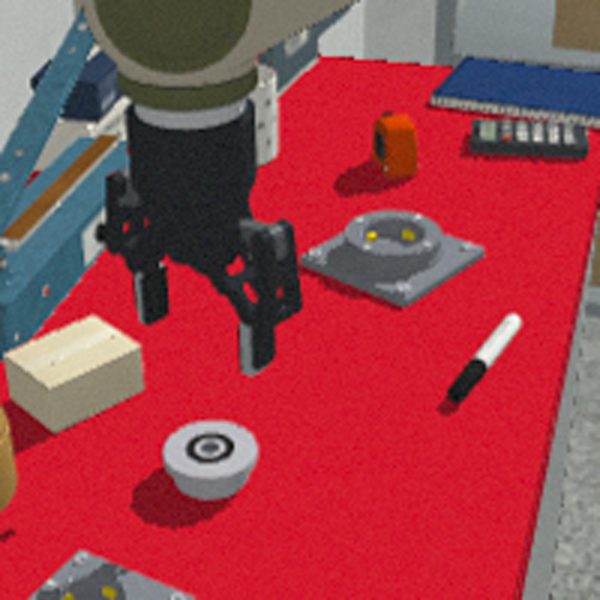

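Call:
{"op": "jog_arm", "data": {
  "increments": [
    {"rx": 0,"ry": 0,"rz": 0,"x": 12,"y": 0,"z": -2,"hand": 85},
    {"rx": 0,"ry": 0,"rz": 0,"x": 12,"y": 0,"z": 0,"hand": 85},
    {"rx": 0,"ry": 0,"rz": 0,"x": 6,"y": 0,"z": 0,"hand": 85},
    {"rx": 0,"ry": 0,"rz": 0,"x": 0,"y": 0,"z": 0,"hand": 85},
    {"rx": 0,"ry": 0,"rz": 0,"x": 0,"y": 0,"z": 0,"hand": 85}
  ]
}}

```text
time_s: 4.47
eef_pos: [538.1, 292.9, 24.0]
ee_rot: [0.385, 0.593, 0.385, -0.593]
force: [-0.1, -0.4, 0.3]
grip_width: 0.993
```

```bash
python3 -c "
from h import *
st([538,293,8])
s=capture('side');st()
cv2.imwrite('pics/s4.png',cv2.resize(s[120:320,180:380,::-1],None,fx=3,fy=3,interpolation=2))
"
```

```text
t 4.475 pos [538.12 292.87  23.97] F [-0.06 -0.37  0.29] w 84.8 yaw -24.01 xax [ 0.  0. -1.]
tool delta [15.97 -0.17 -0.06]
t 4.525 pos [538.16 292.91  24.07] F [-0.3   0.35 -0.56] w 84.9 yaw -24.01 xax [ 0.001  0.    -1.   ]
```

View pics/s4.png

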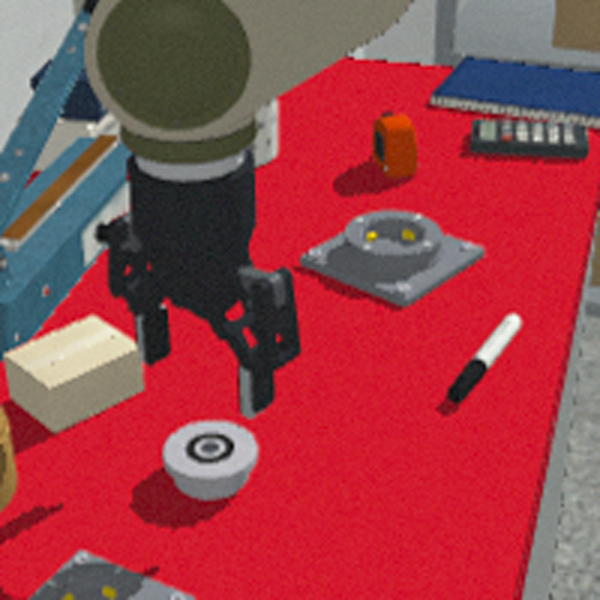

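Tips are now at crop (155,360) and (257,412), still well above the cup top by appearance. I'll go down carefully and compare again.

Call:
{"op": "jog_arm", "data": {
  "increments": [
    {"rx": 0,"ry": 0,"rz": 0,"x": 6,"y": 0,"z": 0,"hand": 85},
    {"rx": 0,"ry": 0,"rz": 0,"x": 6,"y": 0,"z": 0,"hand": 85},
    {"rx": 0,"ry": 0,"rz": 0,"x": 3,"y": 0,"z": 0,"hand": 85},
    {"rx": 0,"ry": 0,"rz": 0,"x": 0,"y": 0,"z": 0,"hand": 85},
    {"rx": 0,"ry": 0,"rz": 0,"x": 0,"y": 0,"z": 0,"hand": 85}
  ]
}}

```text
time_s: 5.15
eef_pos: [538.0, 292.9, 8.9]
ee_rot: [0.385, 0.593, 0.385, -0.593]
force: [0.0, 0.8, 0.7]
grip_width: 0.996
```

```bash
python3 -c "
from h import *
st([538,293,8])
s=capture('side');t=capture('top')
cv2.imwrite('pics/s5.png',cv2.resize(s[180:320,160:340,::-1],None,fx=4,fy=4,interpolation=2))
cv2.imwrite('pics/t5.png',cv2.resize(t[140:280,110:290,::-1],None,fx=4,fy=4,interpolation=2))"
```

```text
t 5.15 pos [538.   292.87   8.85] F [0.01 0.79 0.74] w 85.1 yaw -24.01 xax [ 0.  0. -1.]
tool delta [ 0.85 -0.05 -0.12]
```

View pics/s5.png

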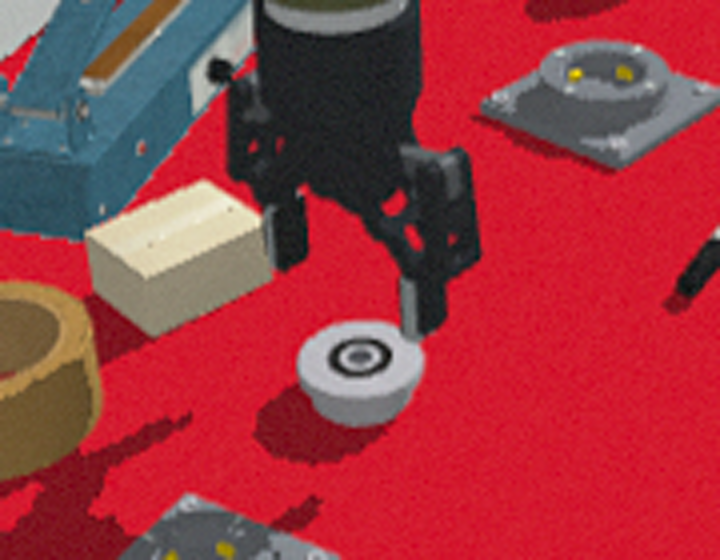

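View pics/t5.png

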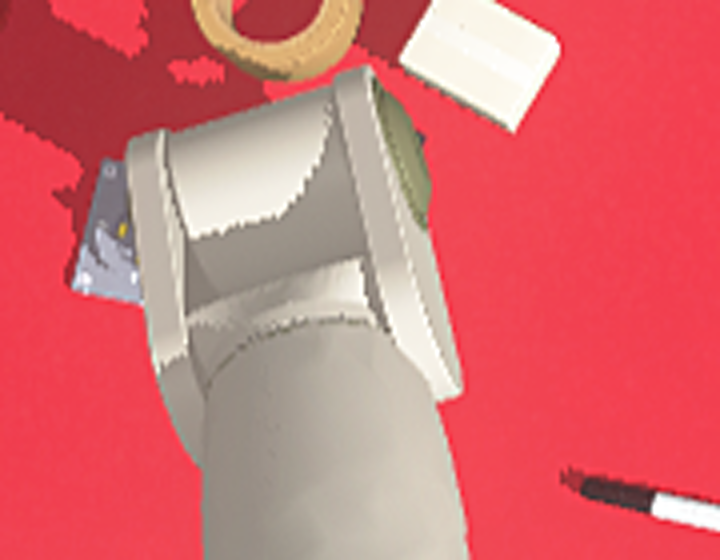

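Pixel and shadow evidence both put the fingertips near z≈58, not ≈22. Closing here tests it: if the fingers stop at 64 mm they are on the flange, otherwise they are above it.

Call:
{"op": "jog_arm", "data": {
  "increments": [
    {"rx": 0,"ry": 0,"rz": 0,"x": 0,"y": 0,"z": 0,"hand": 55},
    {"rx": 0,"ry": 0,"rz": 0,"x": 0,"y": 0,"z": 0,"hand": 55},
    {"rx": 0,"ry": 0,"rz": 0,"x": 0,"y": 0,"z": 0,"hand": 55},
    {"rx": 0,"ry": 0,"rz": 0,"x": 0,"y": 0,"z": 0,"hand": 55},
    {"rx": 0,"ry": 0,"rz": 0,"x": 0,"y": 0,"z": 0,"hand": 55}
  ],
  "force": 25
}}

```text
time_s: 5.88
eef_pos: [537.9, 292.8, 8.7]
ee_rot: [-0.385, -0.593, -0.385, 0.593]
force: [0.6, -0.1, 0.2]
grip_width: 0.645
```

```bash
python3 -c "
from h import *
st([538,293,8])
s=capture('side')
cv2.imwrite('pics/s6.png',cv2.resize(s[180:320,160:340,::-1],None,fx=4,fy=4,interpolation=2))"
```

```text
t 5.875 pos [537.91 292.81   8.7 ] F [ 0.6  -0.11  0.21] w 55.0 yaw -24.01 xax [-0. -0. -1.]
tool delta [ 0.7   0.   -0.21]
```

View pics/s6.png

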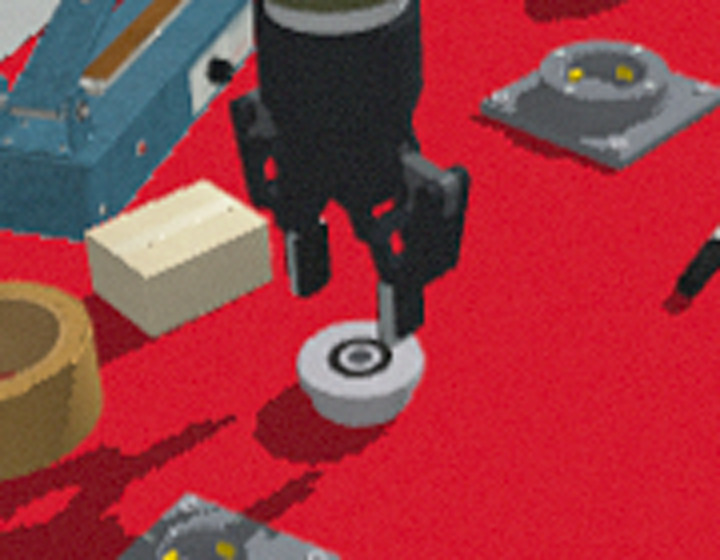

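Confirmed: fingers closed to 55 mm over empty air, tips ≈47 mm high, so the reported TCP height reads about 35 mm too low. Reopen and descend with looks.

Call:
{"op": "jog_arm", "data": {
  "increments": [
    {"rx": 0,"ry": 0,"rz": 0,"x": 0,"y": 0,"z": 0,"hand": 85},
    {"rx": 0,"ry": 0,"rz": 0,"x": 0,"y": 0,"z": 0,"hand": 85},
    {"rx": 0,"ry": 0,"rz": 0,"x": 10,"y": 0,"z": 0,"hand": 85},
    {"rx": 0,"ry": 0,"rz": 0,"x": 10,"y": 0,"z": 0,"hand": 85},
    {"rx": 0,"ry": 0,"rz": 0,"x": 4,"y": 0,"z": 0,"hand": 85}
  ]
}}

```text
time_s: 6.55
eef_pos: [537.4, 292.7, -16.5]
ee_rot: [-0.385, -0.592, -0.385, 0.594]
force: [-0.7, -0.1, 0.1]
grip_width: 0.996
```

Call:
{"op": "jog_arm", "data": {
  "increments": [
    {"rx": 0,"ry": 0,"rz": 0,"x": 0,"y": 0,"z": 0,"hand": 85},
    {"rx": 0,"ry": 0,"rz": 0,"x": 0,"y": 0,"z": 0,"hand": 85}
  ]
}}

```text
time_s: 6.8
eef_pos: [538.1, 292.9, -15.1]
ee_rot: [0.385, 0.593, 0.385, -0.593]
force: [-0.1, 0.6, 0.6]
grip_width: 0.993
```

```bash
python3 -c "
from h import *
st([538,293,-27])
s=capture('side')
cv2.imwrite('pics/s7.png',cv2.resize(s[200:320,180:330,::-1],None,fx=5,fy=5,interpolation=2))"
```

```text
t 6.8 pos [538.12 292.9  -15.06] F [-0.09  0.65  0.58] w 84.8 yaw -24.01 xax [ 0.001  0.    -1.   ]
tool delta [11.94 -0.15 -0.04]
```

View pics/s7.png

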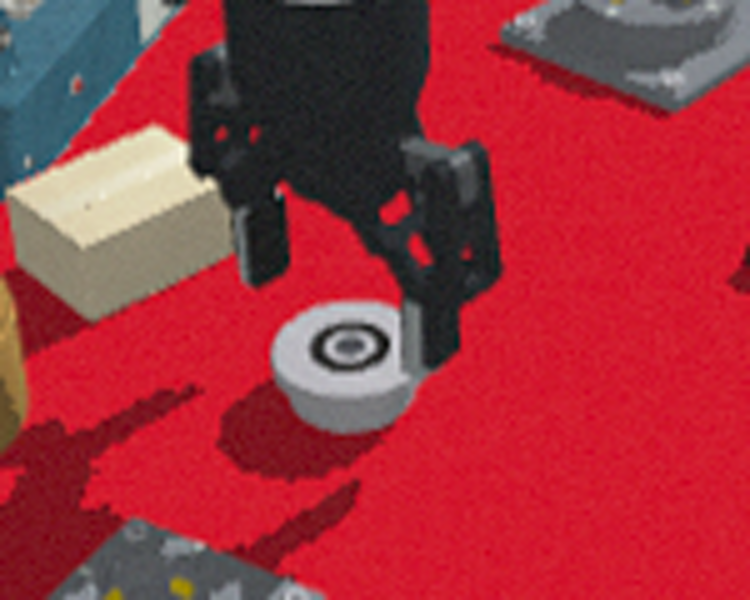

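Tips now ≈35 mm (open); 14 mm more, then grip.

Call:
{"op": "jog_arm", "data": {
  "increments": [
    {"rx": 0,"ry": 0,"rz": 0,"x": 5,"y": 0,"z": 0,"hand": 85},
    {"rx": 0,"ry": 0,"rz": 0,"x": 5,"y": 0,"z": 0,"hand": 85},
    {"rx": 0,"ry": 0,"rz": 0,"x": 4,"y": 0,"z": 0,"hand": 85},
    {"rx": 0,"ry": 0,"rz": 0,"x": 0,"y": 0,"z": 0,"hand": 85}
  ]
}}

```text
time_s: 7.35
eef_pos: [537.7, 292.8, -29.8]
ee_rot: [-0.385, -0.593, -0.385, 0.593]
force: [0.2, 0.5, 0.7]
grip_width: 0.997
```

Call:
{"op": "jog_arm", "data": {
  "increments": [
    {"rx": 0,"ry": 0,"rz": 0,"x": 0,"y": 0,"z": 0,"hand": 58},
    {"rx": 0,"ry": 0,"rz": 0,"x": 0,"y": 0,"z": 0,"hand": 58},
    {"rx": 0,"ry": 0,"rz": 0,"x": 0,"y": 0,"z": 0,"hand": 58},
    {"rx": 0,"ry": 0,"rz": 0,"x": 0,"y": 0,"z": 0,"hand": 58},
    {"rx": 0,"ry": 0,"rz": 0,"x": 0,"y": 0,"z": 0,"hand": 58}
  ],
  "force": 30
}}

```text
time_s: 7.98
eef_pos: [538.1, 292.9, -29.1]
ee_rot: [0.385, 0.593, 0.385, -0.593]
force: [0.7, 0.8, 3.0]
grip_width: 0.721
```

```bash
python3 -c "
from h import *
st()
s=capture('side')
cv2.imwrite('pics/s8.png',cv2.resize(s[200:320,180:330,::-1],None,fx=5,fy=5,interpolation=2))"
```

```text
t 7.975 pos [538.12 292.91 -29.06] F [0.75 0.8  2.98] w 61.5 yaw -24.01 xax [ 0.001  0.    -1.   ]
```

View pics/s8.png

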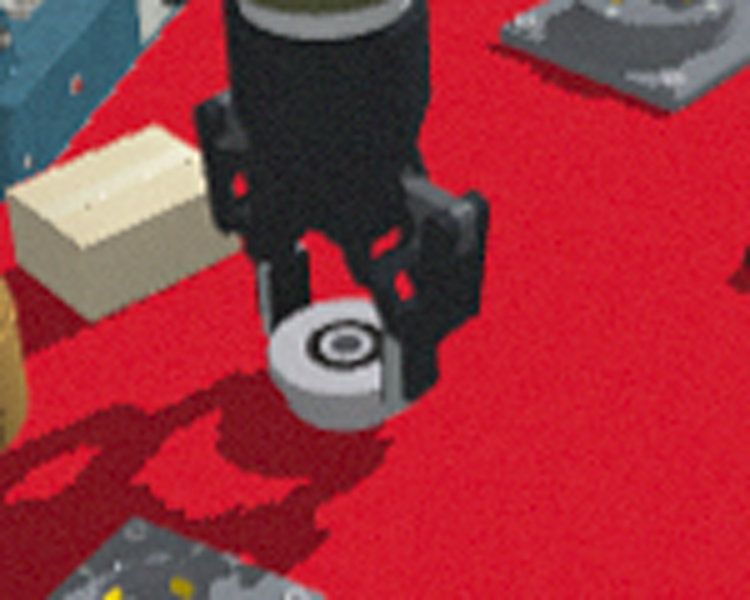

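Gripped (61.5 mm read). Lift and check.

Call:
{"op": "jog_arm", "data": {
  "increments": [
    {"rx": 0,"ry": 0,"rz": 0,"x": -5,"y": 0,"z": 0,"hand": 58},
    {"rx": 0,"ry": 0,"rz": 0,"x": -10,"y": 0,"z": 0,"hand": 58},
    {"rx": 0,"ry": 0,"rz": 0,"x": -20,"y": 0,"z": 0,"hand": 58},
    {"rx": 0,"ry": 0,"rz": 0,"x": -25,"y": 0,"z": 0,"hand": 58},
    {"rx": 0,"ry": 0,"rz": 0,"x": -10,"y": 0,"z": 0,"hand": 58}
  ]
}}

```text
time_s: 8.65
eef_pos: [538.5, 293.0, 42.4]
ee_rot: [0.385, 0.594, 0.385, -0.592]
force: [0.5, -1.0, -2.9]
grip_width: 0.722
```

```bash
python3 -c "
from h import *
st([489,-39.6,40])
s=capture('side')
cv2.imwrite('pics/s9.png',cv2.resize(s[170:320,170:330,::-1],None,fx=4,fy=4,interpolation=2))"
```

```text
t 8.65 pos [538.46 293.04  42.4 ] F [ 0.55 -0.97 -2.89] w 61.6 yaw -24.01 xax [ 0.002  0.001 -1.   ]
tool delta [  2.06  90.14 323.99]
```

View pics/s9.png

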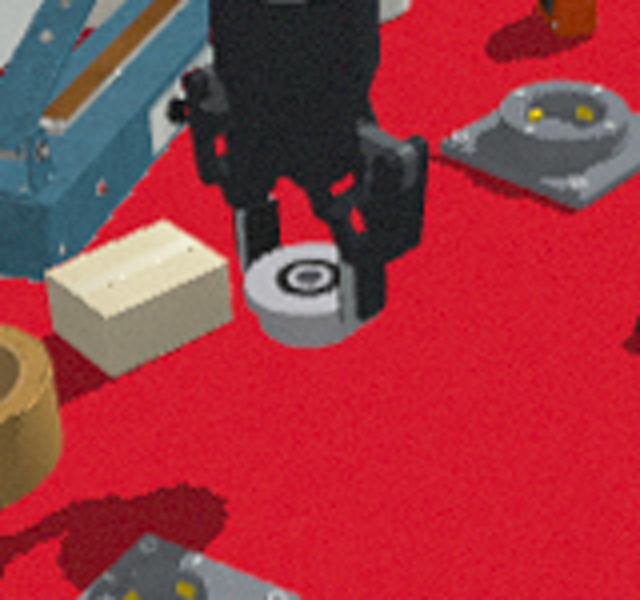

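Cup held level, about 2.9 N hanging. Carry it to over the bore.

Call:
{"op": "jog_arm", "data": {
  "increments": [
    {"rx": 0,"ry": 0,"rz": 0,"x": 0,"y": 10,"z": 36,"hand": 58},
    {"rx": 0,"ry": 0,"rz": 0,"x": 0,"y": 15,"z": 54,"hand": 58},
    {"rx": 0,"ry": 0,"rz": 0,"x": 0,"y": 15,"z": 54,"hand": 58},
    {"rx": 0,"ry": 0,"rz": 0,"x": 0,"y": 15,"z": 54,"hand": 58},
    {"rx": 0,"ry": 0,"rz": 0,"x": 0,"y": 15,"z": 54,"hand": 58}
  ]
}}

```text
time_s: 9.32
eef_pos: [498.5, 32.5, 40.2]
ee_rot: [-0.385, -0.593, -0.385, 0.593]
force: [1.5, -0.6, -1.5]
grip_width: 0.724
```

Call:
{"op": "jog_arm", "data": {
  "increments": [
    {"rx": 0,"ry": 0,"rz": 0,"x": 0,"y": 13,"z": 46,"hand": 58},
    {"rx": 0,"ry": 0,"rz": 0,"x": 0,"y": 7,"z": 26,"hand": 58},
    {"rx": 0,"ry": 0,"rz": 0,"x": 10,"y": 0,"z": 0,"hand": 58},
    {"rx": 0,"ry": 0,"rz": 0,"x": 10,"y": 0,"z": 0,"hand": 58},
    {"rx": 0,"ry": 0,"rz": 0,"x": 0,"y": 0,"z": 0,"hand": 58}
  ]
}}

```text
time_s: 9.95
eef_pos: [487.6, -38.6, 19.5]
ee_rot: [-0.385, -0.592, -0.386, 0.593]
force: [0.5, 0.9, -1.4]
grip_width: 0.72
```

```bash
python3 -c "
from h import *
st([489,-39.6,40])
s=capture('side');t=capture('top');st([489,-39.6,40])
cv2.imwrite('pics/sA.png',cv2.resize(s[130:240,250:370,::-1],None,fx=5,fy=5,interpolation=2))
cv2.imwrite('pics/tA.png',cv2.resize(t[140:280,260:400,::-1],None,fx=4,fy=4,interpolation=2))"
```

```text
t 9.95 pos [487.62 -38.64  19.53] F [ 0.48  0.91 -1.44] w 61.4 yaw -23.94 xax [-0.002  0.001 -1.   ]
tool delta [-20.47   1.6    0.32]
t 10.05 pos [488.34 -39.03  20.53] F [ 0.2   0.86 -1.19] w 62.1 yaw -23.94 xax [-0.  0. -1.]
tool delta [-19.47   0.83   0.25]
```

View pics/sA.png

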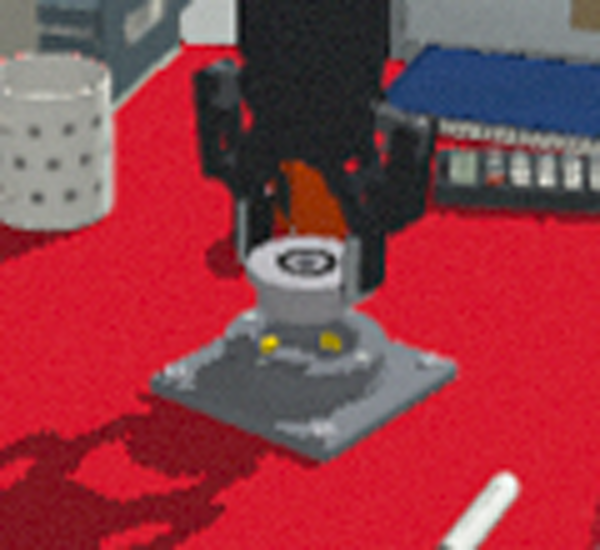

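View pics/tA.png

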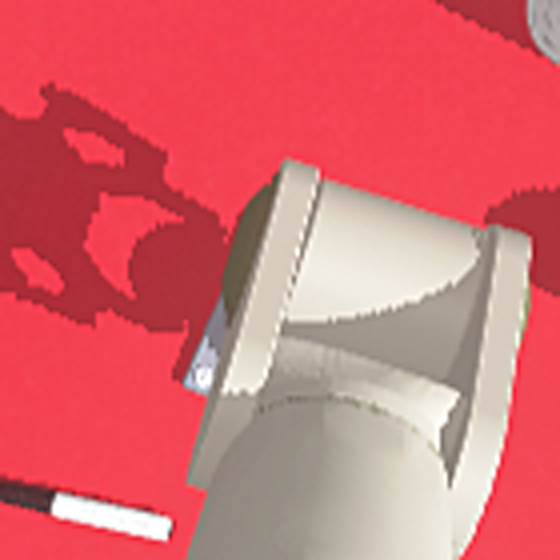

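Seal seen at side pixel (311.2,182.2). Comparing with hub centre through the same camera.

```bash
python3 -c "
from h import *
print('cup',ray('side',250+306.5/5-.4,130+261.5/5-.4,72.5))
sp=[(260+(a+.5)/8-.5,170+(b+.5)/8-.5) for a,b in((320,185),(478,178),(502,252),(340,258))]
for z in(28,29): print('hub',z,np.mean([ray('side',*p,z) for p in sp],0))
print('pred px cup over (489,-39.6)',proj('side',[489,-39.6,73.3]))
st()
"
```

```text
cup [488.04287515 -40.15992002  72.5       ]
hub 28 [487.45226122 -41.95894445  28.        ]
hub 29 [487.04203137 -40.06303285  29.        ]
pred px cup over (489,-39.6) [[310.50275207 181.66830087]]
t 10.05 pos [488.34 -39.03  20.53] F [ 0.2   0.86 -1.19] w 62.1 yaw -23.94 xax [-0.  0. -1.]
```

Cup is centred over the bore to within about 1.5 mm, and the capture range is about 5 mm. Lower it.

Call:
{"op": "jog_arm", "data": {
  "increments": [
    {"rx": 0,"ry": 0,"rz": 0,"x": 6,"y": 0,"z": 0.4,"hand": 58},
    {"rx": 0,"ry": 0,"rz": 0,"x": 6,"y": 0,"z": 0,"hand": 58},
    {"rx": 0,"ry": 0,"rz": 0,"x": 6,"y": 0,"z": 0,"hand": 58},
    {"rx": 0,"ry": 0,"rz": 0,"x": 4,"y": 0,"z": 0,"hand": 58},
    {"rx": 0,"ry": 0,"rz": 0,"x": 0,"y": 0,"z": 0,"hand": 58}
  ]
}}

```text
time_s: 10.68
eef_pos: [488.0, -40.1, -1.6]
ee_rot: [-0.385, -0.593, -0.385, 0.593]
force: [-0.1, 0.4, -2.1]
grip_width: 0.721
```

```bash
python3 -c "
from h import *
st([488.2,-39.5,-9])
s=capture('side');st()
cv2.imwrite('pics/sB.png',cv2.resize(s[130:240,250:370,::-1],None,fx=5,fy=5,interpolation=2))"
```

```text
t 10.675 pos [487.97 -40.07  -1.62] F [-0.11  0.38 -2.09] w 61.6 yaw -24.01 xax [-0.001  0.    -1.   ]
tool delta [ 7.38 -0.02 -0.62]
t 10.725 pos [488.12 -40.15  -1.37] F [-0.69 -0.07 -1.4 ] w 61.4 yaw -24.01 xax [-0.  0. -1.]
```

View pics/sB.png

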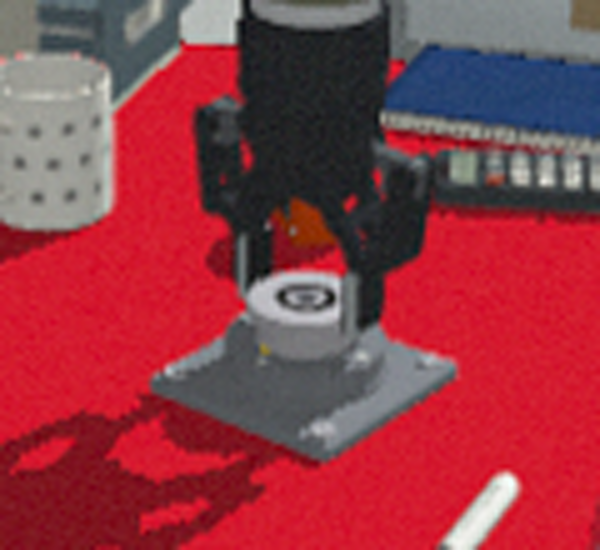

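Call:
{"op": "jog_arm", "data": {
  "increments": [
    {"rx": 0,"ry": 0,"rz": 0,"x": 1.5,"y": 0,"z": -0.3,"hand": 58},
    {"rx": 0,"ry": 0,"rz": 0,"x": 1.5,"y": 0,"z": 0,"hand": 58},
    {"rx": 0,"ry": 0,"rz": 0,"x": 1,"y": 0,"z": 0,"hand": 58},
    {"rx": 0,"ry": 0,"rz": 0,"x": 0,"y": 0,"z": 0,"hand": 58}
  ]
}}

```text
time_s: 11.22
eef_pos: [488.2, -39.8, -5.4]
ee_rot: [-0.385, -0.593, -0.385, 0.593]
force: [0.6, 0.0, -2.6]
grip_width: 0.724
```

Call:
{"op": "jog_arm", "data": {
  "increments": [
    {"rx": 0,"ry": 0,"rz": 0,"x": 1,"y": 0,"z": 0,"hand": 58},
    {"rx": 0,"ry": 0,"rz": 0,"x": 0,"y": 0,"z": 0,"hand": 58}
  ]
}}

```text
time_s: 11.48
eef_pos: [488.3, -39.8, -6.3]
ee_rot: [0.385, 0.593, 0.385, -0.593]
force: [0.8, 0.1, -1.7]
grip_width: 0.719
```

```bash
python3 -c "
from h import *
st([488.2,-39.5,-9])"
```

```text
t 11.475 pos [488.27 -39.84  -6.34] F [ 0.8   0.15 -1.72] w 61.4 yaw -24.01 xax [-0.  0. -1.]
tool delta [ 2.66 -0.2  -0.28]
```

Call:
{"op": "jog_arm", "data": {
  "increments": [
    {"rx": 0,"ry": 0,"rz": 0,"x": 1,"y": 0,"z": 0,"hand": 58},
    {"rx": 0,"ry": 0,"rz": 0,"x": 0,"y": 0,"z": 0,"hand": 58}
  ]
}}

```text
time_s: 11.72
eef_pos: [488.2, -39.8, -7.4]
ee_rot: [-0.385, -0.593, -0.385, 0.593]
force: [0.6, 1.0, -2.1]
grip_width: 0.722
```

Call:
{"op": "jog_arm", "data": {
  "increments": [
    {"rx": 0,"ry": 0,"rz": 0,"x": 1,"y": 0,"z": 0,"hand": 58},
    {"rx": 0,"ry": 0,"rz": 0,"x": 0,"y": 0,"z": 0,"hand": 58}
  ]
}}

```text
time_s: 11.98
eef_pos: [488.2, -39.8, -8.4]
ee_rot: [-0.385, -0.593, -0.385, 0.593]
force: [-0.3, -0.7, -1.9]
grip_width: 0.726
```

Call:
{"op": "jog_arm", "data": {
  "increments": [
    {"rx": 0,"ry": 0,"rz": 0,"x": 0.7,"y": 0,"z": 0,"hand": 58},
    {"rx": 0,"ry": 0,"rz": 0,"x": 0,"y": 0,"z": 0,"hand": 58}
  ]
}}

```text
time_s: 12.22
eef_pos: [488.2, -39.8, -9.0]
ee_rot: [-0.385, -0.593, -0.385, 0.593]
force: [0.1, 1.0, -2.5]
grip_width: 0.72
```

Call:
{"op": "jog_arm", "data": {
  "increments": [
    {"rx": 0,"ry": 0,"rz": 0,"x": 0.6,"y": 0,"z": 0,"hand": 58},
    {"rx": 0,"ry": 0,"rz": 0,"x": 0,"y": 0,"z": 0,"hand": 58}
  ]
}}

```text
time_s: 12.48
eef_pos: [488.3, -39.8, -9.4]
ee_rot: [0.385, 0.593, 0.385, -0.593]
force: [-1.2, 0.7, 2.2]
grip_width: 0.72
```

```bash
python3 -c "
from h import *
s=capture('side');st()
cv2.imwrite('pics/sC.png',cv2.resize(s[160:230,270:350,::-1],None,fx=8,fy=8,interpolation=2))"
```

```text
t 12.525 pos [488.36 -39.84  -9.42] F [-1.24  0.52  1.15] w 61.6 yaw -24.01 xax [ 0. -0. -1.]
```

View pics/sC.png

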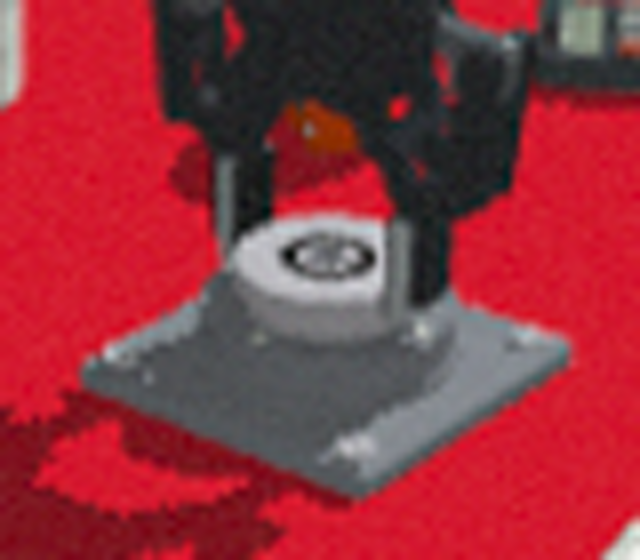

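Cup is in the bore with its weight taken (force flipped to +2 N). Release.

Call:
{"op": "jog_arm", "data": {
  "increments": [
    {"rx": 0,"ry": 0,"rz": 0,"x": 0,"y": 0,"z": 0,"hand": 70},
    {"rx": 0,"ry": 0,"rz": 0,"x": 0,"y": 0,"z": 0,"hand": 80},
    {"rx": 0,"ry": 0,"rz": 0,"x": 0,"y": 0,"z": 0,"hand": 85},
    {"rx": 0,"ry": 0,"rz": 0,"x": 0,"y": 0,"z": 0,"hand": 85}
  ]
}}

```text
time_s: 13.02
eef_pos: [488.3, -39.9, -9.6]
ee_rot: [-0.385, -0.593, -0.385, 0.593]
force: [-0.3, -0.4, -0.3]
grip_width: 0.996
```

Call:
{"op": "jog_arm", "data": {
  "increments": [
    {"rx": 0,"ry": 0,"rz": 0,"x": -10,"y": 0,"z": 0,"hand": 85},
    {"rx": 0,"ry": 0,"rz": 0,"x": -25,"y": 0,"z": 0,"hand": 85},
    {"rx": 0,"ry": 0,"rz": 0,"x": -25,"y": 0,"z": 0,"hand": 85},
    {"rx": 0,"ry": 0,"rz": 0,"x": 0,"y": 0,"z": 0,"hand": 85}
  ]
}}

```text
time_s: 13.52
eef_pos: [489.4, -40.2, 52.3]
ee_rot: [0.386, 0.594, 0.384, -0.592]
force: [0.6, -0.0, -0.8]
grip_width: 0.995
```

```bash
python3 -c "
from h import *
s=capture('side');st()
cv2.imwrite('pics/sD.png',cv2.resize(s[160:230,270:350,::-1],None,fx=8,fy=8,interpolation=2))"
```

```text
t 13.575 pos [488.58 -39.95  51.  ] F [ 0.04  0.65 -0.35] w 84.8 yaw -24.0 xax [ 0.002 -0.001 -1.   ]
```

View pics/sD.png

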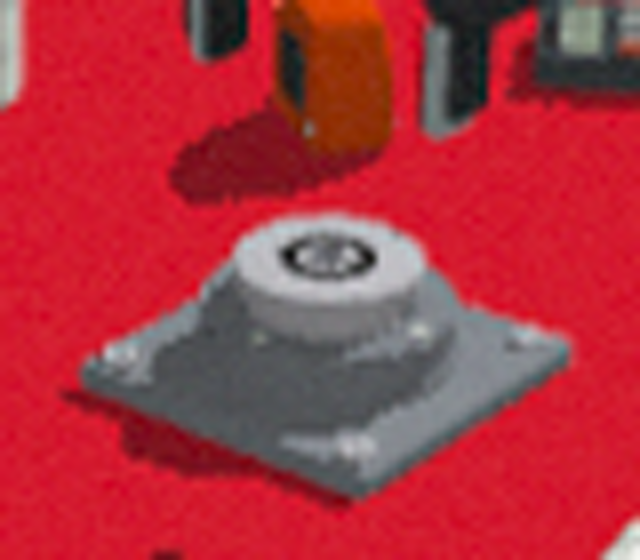

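Cup stands square in the bore. Now shut the fingers and move over the first mark (tool +y).

Call:
{"op": "jog_arm", "data": {
  "increments": [
    {"rx": 0,"ry": 0,"rz": 0,"x": 0,"y": 31,"z": 0,"hand": 0},
    {"rx": 0,"ry": 0,"rz": 0,"x": 0,"y": 0,"z": 0,"hand": 0},
    {"rx": 0,"ry": 0,"rz": 0,"x": 10,"y": 0,"z": 0,"hand": 0},
    {"rx": 0,"ry": 0,"rz": 0,"x": 10,"y": 0,"z": 0,"hand": 0},
    {"rx": 0,"ry": 0,"rz": 0,"x": 5,"y": 0,"z": 0,"hand": 0}
  ]
}}

```text
time_s: 14.2
eef_pos: [515.8, -52.1, 24.3]
ee_rot: [-0.385, -0.593, -0.386, 0.593]
force: [-0.6, 0.3, -0.4]
grip_width: -0.003
```

Call:
{"op": "jog_arm", "data": {
  "increments": [
    {"rx": 0,"ry": 0,"rz": 0,"x": 0,"y": 0,"z": 0,"hand": 0},
    {"rx": 0,"ry": 0,"rz": 0,"x": 0,"y": 0,"z": 0,"hand": 0}
  ]
}}

```text
time_s: 14.45
eef_pos: [516.7, -52.5, 25.6]
ee_rot: [0.385, 0.593, 0.385, -0.593]
force: [-0.5, -1.5, -0.0]
grip_width: 0.001
```

```bash
python3 -c "
from h import *
s=capture('side');c=np.array([488.4,-39.8,10]);y=np.array([.9135,-.4067,0]);st(c+31*y)
cv2.imwrite('pics/sE.png',cv2.resize(s[150:230,270:350,::-1],None,fx=7,fy=7,interpolation=2))"
```

```text
t 14.5 pos [516.73 -52.5   25.66] F [-0.17  0.06  0.2 ] w -0.0 yaw -24.0 xax [ 0.001 -0.    -1.   ]
tool delta [15.66 -0.06 -0.07]
```

View pics/sE.png

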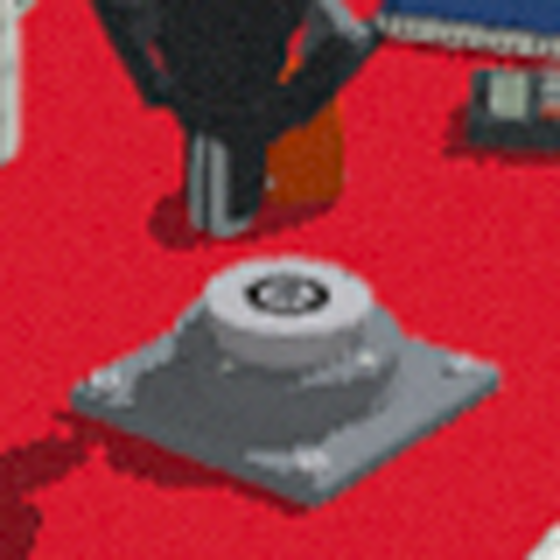

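Call:
{"op": "jog_arm", "data": {
  "increments": [
    {"rx": 0,"ry": 0,"rz": 0,"x": 6,"y": 0,"z": 0,"hand": 0},
    {"rx": 0,"ry": 0,"rz": 0,"x": 5,"y": 0,"z": 0,"hand": 0},
    {"rx": 0,"ry": 0,"rz": 0,"x": 1,"y": 0,"z": 0,"hand": 0},
    {"rx": 0,"ry": 0,"rz": 0,"x": 0,"y": 0,"z": 0,"hand": 0}
  ]
}}

```text
time_s: 15.0
eef_pos: [516.6, -52.5, 13.3]
ee_rot: [-0.385, -0.593, -0.385, 0.593]
force: [0.6, 0.6, 0.3]
grip_width: 0.001
```

Call:
{"op": "jog_arm", "data": {
  "increments": [
    {"rx": 0,"ry": 0,"rz": 0,"x": 1,"y": 0,"z": 0,"hand": 0},
    {"rx": 0,"ry": 0,"rz": 0,"x": 1,"y": 0,"z": 0,"hand": 0}
  ]
}}

```text
time_s: 15.25
eef_pos: [516.6, -52.5, 11.4]
ee_rot: [0.385, 0.593, 0.385, -0.593]
force: [0.1, 0.6, 0.1]
grip_width: -0.003
```

Call:
{"op": "jog_arm", "data": {
  "increments": [
    {"rx": 0,"ry": 0,"rz": 0,"x": 1,"y": 0,"z": 0,"hand": 0},
    {"rx": 0,"ry": 0,"rz": 0,"x": 0,"y": 0,"z": 0,"hand": 0}
  ]
}}

```text
time_s: 15.5
eef_pos: [516.5, -52.4, 10.3]
ee_rot: [-0.385, -0.593, -0.385, 0.593]
force: [0.6, 0.3, -0.8]
grip_width: -0.001
```

```bash
python3 -c "
from h import *
s=capture('side');st()
cv2.imwrite('pics/sF.png',cv2.resize(s[150:230,270:350,::-1],None,fx=7,fy=7,interpolation=2))"
```

```text
t 15.55 pos [516.57 -52.45  10.38] F [0.22 0.17 0.23] w -0.2 yaw -24.01 xax [-0.  0. -1.]
```

View pics/sF.png

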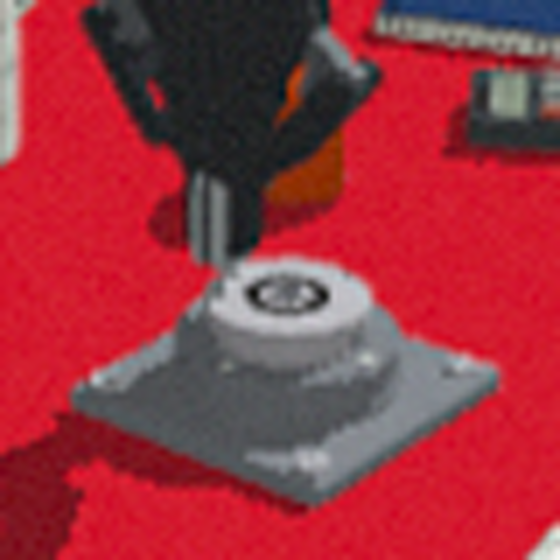

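The tip is over the upper-left rim at about crop (225,268). Continue down in small steps.

Call:
{"op": "jog_arm", "data": {
  "increments": [
    {"rx": 0,"ry": 0,"rz": 0,"x": 1,"y": 0,"z": 0,"hand": 0},
    {"rx": 0,"ry": 0,"rz": 0,"x": 0,"y": 0,"z": 0,"hand": 0}
  ]
}}

```text
time_s: 15.8
eef_pos: [516.5, -52.5, 9.3]
ee_rot: [-0.385, -0.593, -0.385, 0.593]
force: [-0.3, -0.5, 0.4]
grip_width: 0.001
```

Call:
{"op": "jog_arm", "data": {
  "increments": [
    {"rx": 0,"ry": 0,"rz": 0,"x": 1,"y": 0,"z": 0,"hand": 0},
    {"rx": 0,"ry": 0,"rz": 0,"x": 0,"y": 0,"z": 0,"hand": 0}
  ]
}}

```text
time_s: 16.05
eef_pos: [516.5, -52.4, 8.3]
ee_rot: [-0.385, -0.593, -0.385, 0.593]
force: [-0.4, -0.9, 0.3]
grip_width: 0.001
```

Call:
{"op": "jog_arm", "data": {
  "increments": [
    {"rx": 0,"ry": 0,"rz": 0,"x": 1,"y": 0,"z": 0,"hand": 0},
    {"rx": 0,"ry": 0,"rz": 0,"x": 0,"y": 0,"z": 0,"hand": 0}
  ]
}}

```text
time_s: 16.3
eef_pos: [516.6, -52.5, 7.3]
ee_rot: [-0.385, -0.593, -0.385, 0.593]
force: [-0.7, 0.1, 0.0]
grip_width: 0.002
```

Call:
{"op": "jog_arm", "data": {
  "increments": [
    {"rx": 0,"ry": 0,"rz": 0,"x": 1,"y": 0,"z": 0,"hand": 0},
    {"rx": 0,"ry": 0,"rz": 0,"x": 0,"y": 0,"z": 0,"hand": 0}
  ]
}}

```text
time_s: 16.55
eef_pos: [516.5, -52.4, 6.3]
ee_rot: [-0.385, -0.593, -0.385, 0.593]
force: [-0.4, -0.1, 0.5]
grip_width: 0.002
```

Call:
{"op": "jog_arm", "data": {
  "increments": [
    {"rx": 0,"ry": 0,"rz": 0,"x": 1,"y": 0,"z": 0,"hand": 0},
    {"rx": 0,"ry": 0,"rz": 0,"x": 0,"y": 0,"z": 0,"hand": 0}
  ]
}}

```text
time_s: 16.8
eef_pos: [516.6, -52.5, 5.4]
ee_rot: [-0.385, -0.593, -0.385, 0.593]
force: [0.1, -0.7, 0.0]
grip_width: 0.002
```

```bash
python3 -c "
from h import *
s=capture('side');st()
cv2.imwrite('pics/sG.png',cv2.resize(s[150:230,270:350,::-1],None,fx=7,fy=7,interpolation=2))"
```

```text
t 16.85 pos [516.6  -52.45   5.4 ] F [ 0.28 -0.41 -0.27] w -0.1 yaw -24.01 xax [ 0.  0. -1.]
```

View pics/sG.png

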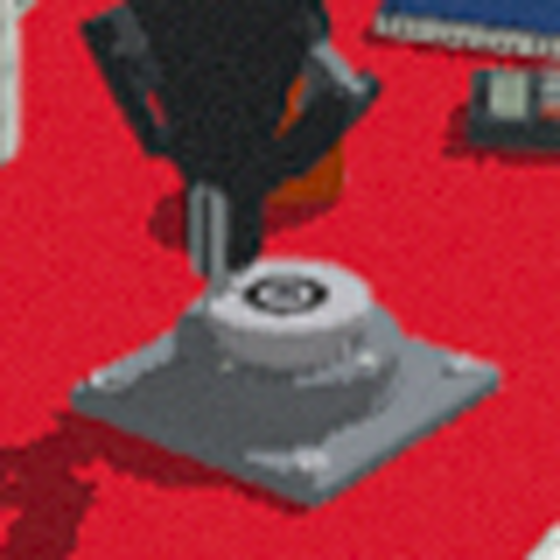

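Call:
{"op": "jog_arm", "data": {
  "increments": [
    {"rx": 0,"ry": 0,"rz": 0,"x": 0.8,"y": 0,"z": 0,"hand": 0},
    {"rx": 0,"ry": 0,"rz": 0,"x": 0,"y": 0,"z": 0,"hand": 0}
  ]
}}

```text
time_s: 17.1
eef_pos: [516.9, -52.6, 5.0]
ee_rot: [0.385, 0.593, 0.385, -0.593]
force: [-0.3, 0.5, 4.2]
grip_width: -0.004
```

Call:
{"op": "jog_arm", "data": {
  "increments": [
    {"rx": 0,"ry": 0,"rz": 0,"x": 0.8,"y": 0,"z": 0,"hand": 0},
    {"rx": 0,"ry": 0,"rz": 0,"x": 0,"y": 0,"z": 0,"hand": 0}
  ]
}}

```text
time_s: 17.35
eef_pos: [517.2, -52.7, 4.4]
ee_rot: [0.386, 0.593, 0.385, -0.593]
force: [0.0, -0.2, 7.2]
grip_width: -0.002
```

```bash
python3 -c "
from h import *
s=capture('side');st()
cv2.imwrite('pics/sH.png',cv2.resize(s[175:225,285:335,::-1],None,fx=11,fy=11,interpolation=2))"
```

```text
t 17.4 pos [517.23 -52.71   4.43] F [ 0.82 -0.19  7.13] w -0.3 yaw -24.01 xax [ 0.002 -0.001 -1.   ]
```

View pics/sH.png

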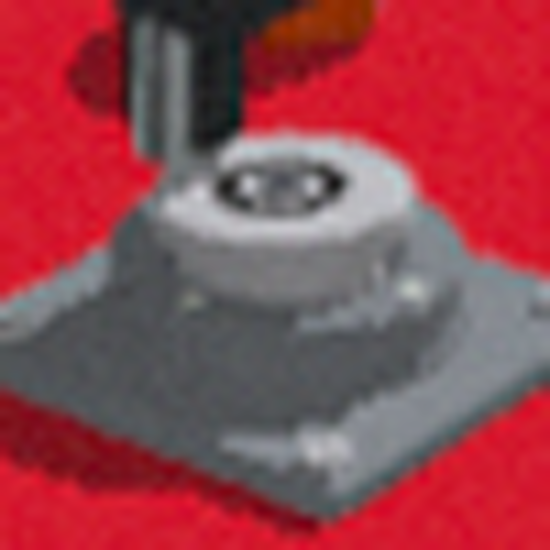

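Contact on the rim at reported z≈5.2, arm stiffness about 10 N/mm. Press about 2 mm.

Call:
{"op": "jog_arm", "data": {
  "increments": [
    {"rx": 0,"ry": 0,"rz": 0,"x": 0.6,"y": 0,"z": 0,"hand": 0},
    {"rx": 0,"ry": 0,"rz": 0,"x": 0.4,"y": 0,"z": 0,"hand": 0}
  ]
}}

```text
time_s: 17.65
eef_pos: [517.6, -52.8, 3.7]
ee_rot: [0.386, 0.594, 0.384, -0.592]
force: [0.8, -0.1, 9.4]
grip_width: -0.003
```

Call:
{"op": "jog_arm", "data": {
  "increments": [
    {"rx": 0,"ry": 0,"rz": 0,"x": 0.5,"y": 0,"z": 0,"hand": 0},
    {"rx": 0,"ry": 0,"rz": 0,"x": 0.3,"y": 0,"z": 0,"hand": 0}
  ]
}}

```text
time_s: 17.9
eef_pos: [517.9, -52.9, 3.0]
ee_rot: [0.386, 0.594, 0.384, -0.592]
force: [1.1, -0.7, 8.8]
grip_width: 0.0
```

```bash
python3 -c "
from h import *
s=capture('side');st()
cv2.imwrite('pics/sI.png',cv2.resize(s[175:225,285:335,::-1],None,fx=11,fy=11,interpolation=2))"
```

```text
t 17.95 pos [517.89 -52.93   3.01] F [ 1.69 -0.31  8.49] w -0.1 yaw -24.01 xax [ 0.003 -0.001 -1.   ]
```

View pics/sI.png

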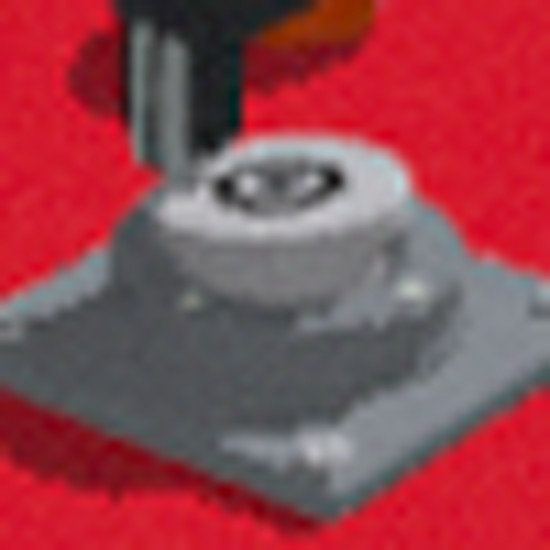

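First side down 2 mm at about 9 N. Lift and cross to the opposite mark (tool -y).

Call:
{"op": "jog_arm", "data": {
  "increments": [
    {"rx": 0,"ry": 0,"rz": 0,"x": -10,"y": 0,"z": 0,"hand": 0},
    {"rx": 0,"ry": 0,"rz": 0,"x": 0,"y": -40,"z": 0,"hand": 0},
    {"rx": 0,"ry": 0,"rz": 0,"x": 0,"y": -22,"z": 0,"hand": 0},
    {"rx": 0,"ry": 0,"rz": 0,"x": 2,"y": 0,"z": 0,"hand": 0},
    {"rx": 0,"ry": 0,"rz": 0,"x": 0,"y": 0,"z": 0,"hand": 0}
  ]
}}

```text
time_s: 18.58
eef_pos: [460.7, -27.6, 10.1]
ee_rot: [0.385, 0.593, 0.385, -0.593]
force: [-0.9, 0.4, -0.6]
grip_width: 0.0
```

```bash
python3 -c "
from h import *
s=capture('side');c=np.array([488.4,-39.8,7]);y=np.array([.9135,-.4067,0]);st(c-31*y)
cv2.imwrite('pics/sJ.png',cv2.resize(s[175:225,285:335,::-1],None,fx=11,fy=11,interpolation=2))"
```

```text
t 18.625 pos [460.82 -27.66  10.1 ] F [ 0.69  0.11 -0.35] w 0.3 yaw -24.02 xax [ 0.001 -0.    -1.   ]
tool delta [ 3.1  -0.87 -0.13]
```

View pics/sJ.png

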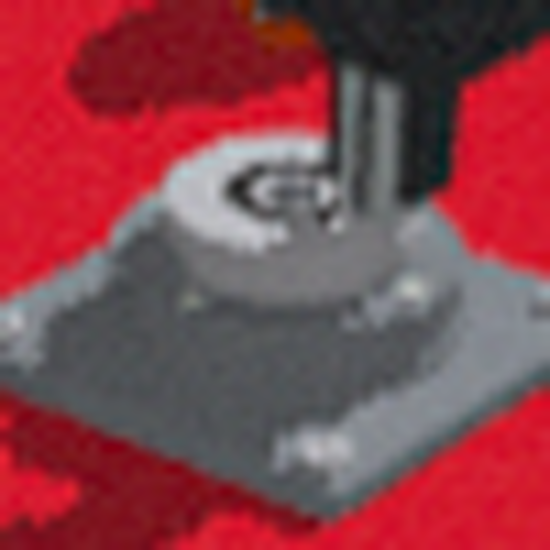

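Call:
{"op": "jog_arm", "data": {
  "increments": [
    {"rx": 0,"ry": 0,"rz": 0,"x": 2,"y": -0.5,"z": 0,"hand": 0},
    {"rx": 0,"ry": 0,"rz": 0,"x": 1,"y": 0,"z": 0,"hand": 0}
  ]
}}

```text
time_s: 18.88
eef_pos: [459.6, -27.1, 6.8]
ee_rot: [-0.385, -0.593, -0.385, 0.593]
force: [-1.1, 0.1, -0.1]
grip_width: -0.004
```

Call:
{"op": "jog_arm", "data": {
  "increments": [
    {"rx": 0,"ry": 0,"rz": 0,"x": 0.7,"y": 0,"z": 0,"hand": 0},
    {"rx": 0,"ry": 0,"rz": 0,"x": 0.3,"y": 0,"z": 0,"hand": 0}
  ]
}}

```text
time_s: 19.12
eef_pos: [459.5, -27.0, 5.9]
ee_rot: [-0.385, -0.593, -0.385, 0.593]
force: [-0.6, -0.0, 0.6]
grip_width: -0.003
```

Call:
{"op": "jog_arm", "data": {
  "increments": [
    {"rx": 0,"ry": 0,"rz": 0,"x": 0.7,"y": 0,"z": 0,"hand": 0},
    {"rx": 0,"ry": 0,"rz": 0,"x": 0.3,"y": 0,"z": 0,"hand": 0}
  ]
}}

```text
time_s: 19.38
eef_pos: [459.9, -27.1, 5.5]
ee_rot: [0.385, 0.593, 0.385, -0.593]
force: [-1.2, 1.3, 8.5]
grip_width: -0.0
```

Call:
{"op": "jog_arm", "data": {
  "increments": [
    {"rx": 0,"ry": 0,"rz": 0,"x": 0.7,"y": 0,"z": 0,"hand": 0},
    {"rx": 0,"ry": 0,"rz": 0,"x": 0.3,"y": 0,"z": 0,"hand": 0}
  ]
}}

```text
time_s: 19.62
eef_pos: [460.1, -27.2, 4.8]
ee_rot: [0.385, 0.593, 0.385, -0.593]
force: [-2.5, 1.1, 9.1]
grip_width: 0.001
```

Call:
{"op": "jog_arm", "data": {
  "increments": [
    {"rx": 0,"ry": 0,"rz": 0,"x": 0.6,"y": 0,"z": 0,"hand": 0},
    {"rx": 0,"ry": 0,"rz": 0,"x": 0.4,"y": 0,"z": 0,"hand": 0}
  ]
}}

```text
time_s: 19.88
eef_pos: [460.0, -27.1, 3.8]
ee_rot: [0.386, 0.593, 0.385, -0.593]
force: [-2.1, 1.0, 9.6]
grip_width: -0.001
```

Call:
{"op": "jog_arm", "data": {
  "increments": [
    {"rx": 0,"ry": 0,"rz": 0,"x": 0.5,"y": 0,"z": 0,"hand": 0},
    {"rx": 0,"ry": 0,"rz": 0,"x": 0.2,"y": 0,"z": 0,"hand": 0}
  ]
}}

```text
time_s: 20.12
eef_pos: [460.0, -27.1, 3.1]
ee_rot: [0.385, 0.593, 0.385, -0.593]
force: [-3.4, 1.4, 11.4]
grip_width: -0.001
```

```bash
python3 -c "
from h import *
s=capture('side');st()
cv2.imwrite('pics/sK.png',cv2.resize(s[175:225,285:335,::-1],None,fx=11,fy=11,interpolation=2))"
```

```text
t 20.175 pos [459.96 -27.09   3.1 ] F [-2.32  0.91 10.53] w 0.1 yaw -24.0 xax [ 0.001 -0.    -1.   ]
```

View pics/sK.png

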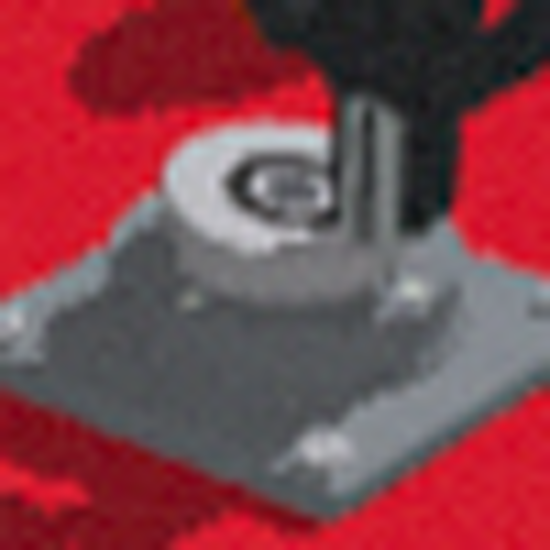

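Now the cross axis, tool +z.

Call:
{"op": "jog_arm", "data": {
  "increments": [
    {"rx": 0,"ry": 0,"rz": 0,"x": -9,"y": 0,"z": 0,"hand": 0},
    {"rx": 0,"ry": 0,"rz": 0,"x": 0,"y": 31.5,"z": 30,"hand": 0},
    {"rx": 0,"ry": 0,"rz": 0,"x": 1,"y": 0,"z": 0,"hand": 0},
    {"rx": 0,"ry": 0,"rz": 0,"x": 2,"y": 0,"z": 0,"hand": 0},
    {"rx": 0,"ry": 0,"rz": 0,"x": 1,"y": 0,"z": 0,"hand": 0}
  ]
}}

```text
time_s: 20.8
eef_pos: [475.6, -66.5, 7.1]
ee_rot: [-0.385, -0.593, -0.386, 0.593]
force: [-0.2, 0.4, -0.4]
grip_width: -0.001
```

```bash
python3 -c "
from h import *
s=capture('side');st([476.2,-67.2,5])
cv2.imwrite('pics/sL.png',cv2.resize(s[175:225,285:335,::-1],None,fx=11,fy=11,interpolation=2))"
```

```text
t 20.85 pos [475.63 -66.52   7.05] F [-0.32  0.53 -0.9 ] w -0.1 yaw -23.96 xax [-0.001  0.    -1.   ]
tool delta [2.05 0.8  0.39]
```

View pics/sL.png

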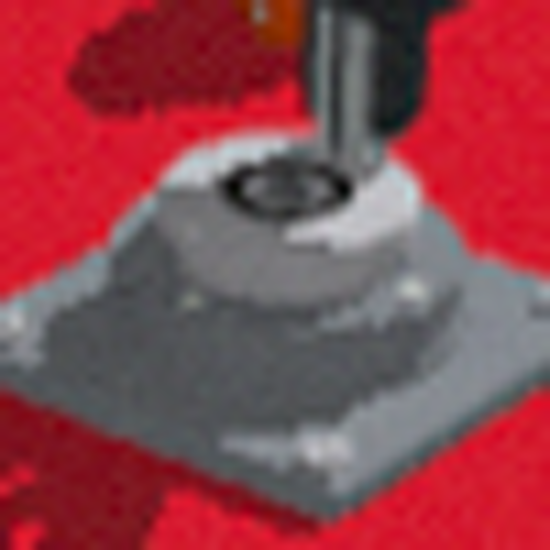

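Call:
{"op": "jog_arm", "data": {
  "increments": [
    {"rx": 0,"ry": 0,"rz": 0,"x": 0.7,"y": 0,"z": 0,"hand": 0},
    {"rx": 0,"ry": 0,"rz": 0,"x": 0.5,"y": 0,"z": 0,"hand": 0}
  ]
}}

```text
time_s: 21.1
eef_pos: [476.1, -67.1, 6.2]
ee_rot: [0.385, 0.593, 0.385, -0.593]
force: [-0.3, 0.7, 4.1]
grip_width: 0.002
```

Call:
{"op": "jog_arm", "data": {
  "increments": [
    {"rx": 0,"ry": 0,"rz": 0,"x": 0.7,"y": 0,"z": 0,"hand": 0},
    {"rx": 0,"ry": 0,"rz": 0,"x": 0.5,"y": 0,"z": 0,"hand": 0}
  ]
}}

```text
time_s: 21.35
eef_pos: [476.5, -67.4, 5.5]
ee_rot: [0.386, 0.593, 0.385, -0.593]
force: [-1.8, -0.5, 7.3]
grip_width: 0.002
```

Call:
{"op": "jog_arm", "data": {
  "increments": [
    {"rx": 0,"ry": 0,"rz": 0,"x": 0.5,"y": 0,"z": 0,"hand": 0},
    {"rx": 0,"ry": 0,"rz": 0,"x": 0.4,"y": 0,"z": 0,"hand": 0}
  ]
}}

```text
time_s: 21.6
eef_pos: [476.6, -67.6, 4.7]
ee_rot: [0.386, 0.593, 0.385, -0.593]
force: [-1.8, -1.1, 7.2]
grip_width: 0.001
```

Call:
{"op": "jog_arm", "data": {
  "increments": [
    {"rx": 0,"ry": 0,"rz": 0,"x": 0.5,"y": 0,"z": 0,"hand": 0},
    {"rx": 0,"ry": 0,"rz": 0,"x": 0.4,"y": 0,"z": 0,"hand": 0}
  ]
}}

```text
time_s: 21.85
eef_pos: [476.7, -67.7, 3.9]
ee_rot: [0.386, 0.593, 0.384, -0.593]
force: [-1.4, -1.1, 8.3]
grip_width: 0.005
```

Call:
{"op": "jog_arm", "data": {
  "increments": [
    {"rx": 0,"ry": 0,"rz": 0,"x": 0.4,"y": 0,"z": 0,"hand": 0},
    {"rx": 0,"ry": 0,"rz": 0,"x": 0.2,"y": 0,"z": 0,"hand": 0}
  ]
}}

```text
time_s: 22.1
eef_pos: [476.8, -67.7, 3.3]
ee_rot: [0.386, 0.593, 0.384, -0.593]
force: [-0.9, -0.4, 7.7]
grip_width: -0.0
```

Call:
{"op": "jog_arm", "data": {
  "increments": [
    {"rx": 0,"ry": 0,"rz": 0,"x": -9,"y": 0,"z": 0,"hand": 0},
    {"rx": 0,"ry": 0,"rz": 0,"x": 0,"y": 0,"z": -40,"hand": 0},
    {"rx": 0,"ry": 0,"rz": 0,"x": 0,"y": 0,"z": -20,"hand": 0},
    {"rx": 0,"ry": 0,"rz": 0,"x": 2,"y": 0,"z": 0,"hand": 0},
    {"rx": 0,"ry": 0,"rz": 0,"x": 2,"y": 0,"z": 0,"hand": 0}
  ]
}}

```text
time_s: 22.72
eef_pos: [500.2, -12.9, 7.4]
ee_rot: [-0.385, -0.593, -0.385, 0.593]
force: [-0.9, 0.2, 0.3]
grip_width: -0.002
```

```bash
python3 -c "
from h import *
c=np.array([488.4,-39.8,5]);z=np.array([-.4067,-.9135,0]);
s=capture('side');st(c-30*z)
cv2.imwrite('pics/sM.png',cv2.resize(s[175:225,285:335,::-1],None,fx=11,fy=11,interpolation=2))"
```

```text
t 22.775 pos [500.02 -13.02   7.15] F [ 0.47 -0.27 -0.87] w -0.1 yaw -24.05 xax [-0.001  0.    -1.   ]
tool delta [ 2.15  0.28 -0.81]
```

View pics/sM.png

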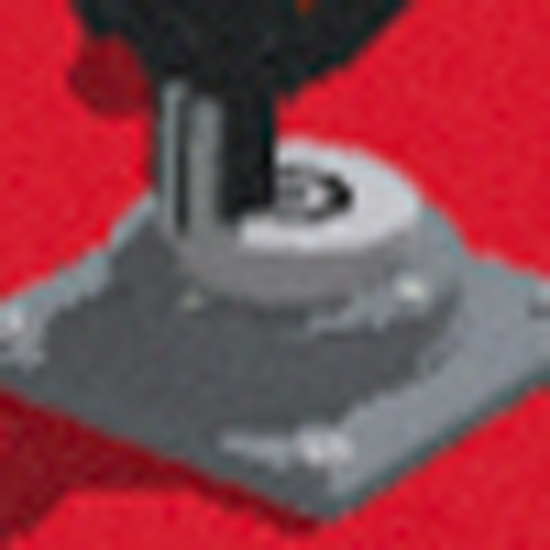

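Call:
{"op": "jog_arm", "data": {
  "increments": [
    {"rx": 0,"ry": 0,"rz": 0,"x": 0.7,"y": 0,"z": -0.8,"hand": 0},
    {"rx": 0,"ry": 0,"rz": 0,"x": 0.5,"y": 0,"z": 0,"hand": 0}
  ]
}}

```text
time_s: 23.02
eef_pos: [500.7, -12.1, 6.3]
ee_rot: [-0.385, -0.593, -0.385, 0.593]
force: [-0.2, -0.8, 0.6]
grip_width: 0.002
```

Call:
{"op": "jog_arm", "data": {
  "increments": [
    {"rx": 0,"ry": 0,"rz": 0,"x": 0.7,"y": 0,"z": 0,"hand": 0},
    {"rx": 0,"ry": 0,"rz": 0,"x": 0.5,"y": 0,"z": 0,"hand": 0}
  ]
}}

```text
time_s: 23.28
eef_pos: [501.3, -11.9, 5.7]
ee_rot: [0.385, 0.593, 0.385, -0.593]
force: [0.0, -0.1, 7.0]
grip_width: 0.003
```

Call:
{"op": "jog_arm", "data": {
  "increments": [
    {"rx": 0,"ry": 0,"rz": 0,"x": 0.5,"y": 0,"z": 0,"hand": 0},
    {"rx": 0,"ry": 0,"rz": 0,"x": 0.4,"y": 0,"z": 0,"hand": 0}
  ]
}}

```text
time_s: 23.52
eef_pos: [501.4, -11.8, 4.9]
ee_rot: [0.385, 0.594, 0.385, -0.593]
force: [-0.7, 0.2, 6.4]
grip_width: -0.001
```

Call:
{"op": "jog_arm", "data": {
  "increments": [
    {"rx": 0,"ry": 0,"rz": 0,"x": 0.5,"y": 0,"z": 0,"hand": 0},
    {"rx": 0,"ry": 0,"rz": 0,"x": 0.4,"y": 0,"z": 0,"hand": 0}
  ]
}}

```text
time_s: 23.78
eef_pos: [501.4, -11.8, 4.0]
ee_rot: [0.385, 0.594, 0.385, -0.593]
force: [-0.3, 1.5, 7.4]
grip_width: -0.001
```

Call:
{"op": "jog_arm", "data": {
  "increments": [
    {"rx": 0,"ry": 0,"rz": 0,"x": 0.4,"y": 0,"z": 0,"hand": 0},
    {"rx": 0,"ry": 0,"rz": 0,"x": 0.4,"y": 0,"z": 0,"hand": 0}
  ]
}}

```text
time_s: 24.02
eef_pos: [501.7, -11.7, 3.4]
ee_rot: [0.386, 0.594, 0.385, -0.592]
force: [-0.5, 1.7, 9.5]
grip_width: 0.002
```

Call:
{"op": "jog_arm", "data": {
  "increments": [
    {"rx": 0,"ry": 0,"rz": 0,"x": -8,"y": 0,"z": 0,"hand": 0},
    {"rx": 0,"ry": 0,"rz": 0,"x": 0,"y": 31,"z": 30,"hand": 0},
    {"rx": 0,"ry": 0,"rz": 0,"x": 2,"y": 0,"z": 0.8,"hand": 0},
    {"rx": 0,"ry": 0,"rz": 0,"x": 2,"y": 0,"z": 0,"hand": 0},
    {"rx": 0,"ry": 0,"rz": 0,"x": 0.5,"y": 0,"z": 0,"hand": 0}
  ]
}}

```text
time_s: 24.65
eef_pos: [516.1, -51.7, 5.8]
ee_rot: [-0.385, -0.593, -0.386, 0.593]
force: [0.7, -0.3, -0.1]
grip_width: -0.003
```

```bash
python3 -c "
from h import *
c=np.array([488.4,-39.8,5]);y=np.array([.9135,-.4067,0]);
s=capture('side');st(c+31*y)
cv2.imwrite('pics/sN.png',cv2.resize(s[175:225,285:335,::-1],None,fx=11,fy=11,interpolation=2))"
```

```text
t 24.7 pos [516.18 -51.73   5.83] F [-0.64  0.67  0.46] w -0.1 yaw -23.96 xax [-0.001  0.    -1.   ]
tool delta [0.82 0.76 0.4 ]
```

View pics/sN.png

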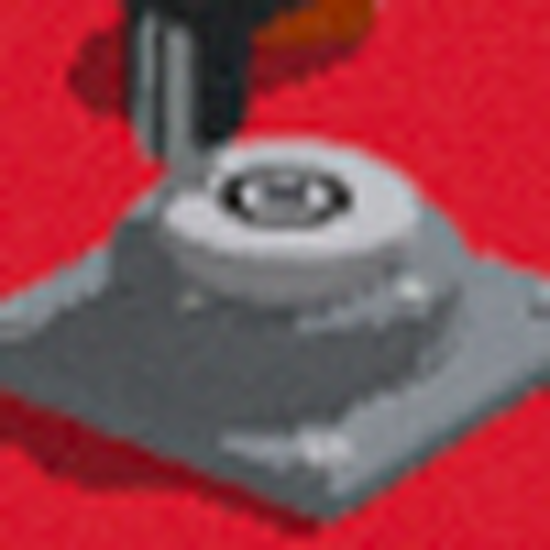

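Cup is level and lower. Round two, mark at +y.

Call:
{"op": "jog_arm", "data": {
  "increments": [
    {"rx": 0,"ry": 0,"rz": 0,"x": 1,"y": 0.5,"z": 0,"hand": 0},
    {"rx": 0,"ry": 0,"rz": 0,"x": 0.8,"y": 0,"z": 0,"hand": 0}
  ]
}}

```text
time_s: 24.95
eef_pos: [517.0, -52.4, 4.2]
ee_rot: [-0.385, -0.593, -0.385, 0.593]
force: [0.2, 0.9, -0.5]
grip_width: -0.001
```

Call:
{"op": "jog_arm", "data": {
  "increments": [
    {"rx": 0,"ry": 0,"rz": 0,"x": 0.6,"y": 0,"z": 0,"hand": 0},
    {"rx": 0,"ry": 0,"rz": 0,"x": 0.4,"y": 0,"z": 0,"hand": 0}
  ]
}}

```text
time_s: 25.2
eef_pos: [517.3, -52.7, 3.6]
ee_rot: [0.385, 0.593, 0.385, -0.593]
force: [-0.6, 1.5, 5.9]
grip_width: -0.001
```

Call:
{"op": "jog_arm", "data": {
  "increments": [
    {"rx": 0,"ry": 0,"rz": 0,"x": 0.6,"y": 0,"z": 0,"hand": 0},
    {"rx": 0,"ry": 0,"rz": 0,"x": 0.4,"y": 0,"z": 0,"hand": 0}
  ]
}}

```text
time_s: 25.45
eef_pos: [517.6, -52.8, 2.9]
ee_rot: [0.385, 0.593, 0.385, -0.593]
force: [0.3, 0.8, 6.6]
grip_width: -0.003
```

Call:
{"op": "jog_arm", "data": {
  "increments": [
    {"rx": 0,"ry": 0,"rz": 0,"x": 0.6,"y": 0,"z": 0,"hand": 0},
    {"rx": 0,"ry": 0,"rz": 0,"x": 0.4,"y": 0,"z": 0,"hand": 0}
  ]
}}

```text
time_s: 25.7
eef_pos: [518.0, -53.0, 2.1]
ee_rot: [0.386, 0.594, 0.384, -0.593]
force: [0.7, 0.6, 8.3]
grip_width: 0.003
```

Call:
{"op": "jog_arm", "data": {
  "increments": [
    {"rx": 0,"ry": 0,"rz": 0,"x": 0.6,"y": 0,"z": 0,"hand": 0},
    {"rx": 0,"ry": 0,"rz": 0,"x": 0.4,"y": 0,"z": 0,"hand": 0}
  ]
}}

```text
time_s: 25.95
eef_pos: [518.3, -53.1, 1.3]
ee_rot: [0.386, 0.594, 0.384, -0.592]
force: [1.1, -0.2, 9.1]
grip_width: -0.004
```

Call:
{"op": "jog_arm", "data": {
  "increments": [
    {"rx": 0,"ry": 0,"rz": 0,"x": -8,"y": 0,"z": 0,"hand": 0},
    {"rx": 0,"ry": 0,"rz": 0,"x": 0,"y": -40,"z": 0,"hand": 0},
    {"rx": 0,"ry": 0,"rz": 0,"x": 0,"y": -22,"z": 0,"hand": 0},
    {"rx": 0,"ry": 0,"rz": 0,"x": 2,"y": 0,"z": 0,"hand": 0},
    {"rx": 0,"ry": 0,"rz": 0,"x": 1.5,"y": 0,"z": 0,"hand": 0}
  ]
}}

```text
time_s: 26.58
eef_pos: [461.3, -27.9, 4.8]
ee_rot: [0.385, 0.593, 0.385, -0.593]
force: [0.8, 0.0, 0.6]
grip_width: -0.001
```

Call:
{"op": "jog_arm", "data": {
  "increments": [
    {"rx": 0,"ry": 0,"rz": 0,"x": 0.6,"y": -0.5,"z": 0,"hand": 0},
    {"rx": 0,"ry": 0,"rz": 0,"x": 0.4,"y": 0,"z": 0,"hand": 0}
  ]
}}

```text
time_s: 26.82
eef_pos: [460.5, -27.6, 3.8]
ee_rot: [0.385, 0.593, 0.385, -0.593]
force: [0.0, -0.0, 4.3]
grip_width: -0.0
```

```bash
python3 -c "
from h import *
c=np.array([488.4,-39.8,3]);y=np.array([.9135,-.4067,0]);
st(c-31*y)"
```

```text
t 26.825 pos [460.53 -27.55   3.82] F [ 0.   -0.01  4.33] w -0.0 yaw -24.02 xax [ 0.001 -0.    -1.   ]
tool delta [ 0.82 -0.56 -0.14]
```

Call:
{"op": "jog_arm", "data": {
  "increments": [
    {"rx": 0,"ry": 0,"rz": 0,"x": 0.6,"y": 0,"z": 0,"hand": 0},
    {"rx": 0,"ry": 0,"rz": 0,"x": 0.4,"y": 0,"z": 0,"hand": 0}
  ]
}}

```text
time_s: 27.08
eef_pos: [460.5, -27.4, 3.3]
ee_rot: [0.385, 0.593, 0.385, -0.593]
force: [-1.9, 0.7, 9.2]
grip_width: -0.003
```

Call:
{"op": "jog_arm", "data": {
  "increments": [
    {"rx": 0,"ry": 0,"rz": 0,"x": 0.6,"y": 0,"z": 0,"hand": 0},
    {"rx": 0,"ry": 0,"rz": 0,"x": 0.4,"y": 0,"z": 0,"hand": 0}
  ]
}}

```text
time_s: 27.32
eef_pos: [460.6, -27.5, 2.4]
ee_rot: [0.385, 0.593, 0.385, -0.593]
force: [-2.2, 1.2, 10.9]
grip_width: -0.002
```

Call:
{"op": "jog_arm", "data": {
  "increments": [
    {"rx": 0,"ry": 0,"rz": 0,"x": 0.6,"y": 0,"z": 0,"hand": 0},
    {"rx": 0,"ry": 0,"rz": 0,"x": 0.4,"y": 0,"z": 0,"hand": 0}
  ]
}}

```text
time_s: 27.58
eef_pos: [460.5, -27.4, 1.4]
ee_rot: [0.385, 0.593, 0.385, -0.593]
force: [-1.9, 1.9, 10.9]
grip_width: 0.001
```

```bash
python3 -c "
from h import *
s=capture('side');st()
cv2.imwrite('pics/sO.png',cv2.resize(s[175:225,285:335,::-1],None,fx=11,fy=11,interpolation=2))"
```

```text
t 27.625 pos [460.53 -27.37   1.37] F [-3.12  0.48  9.79] w -0.2 yaw -24.01 xax [ 0.001 -0.    -1.   ]
```

View pics/sO.png

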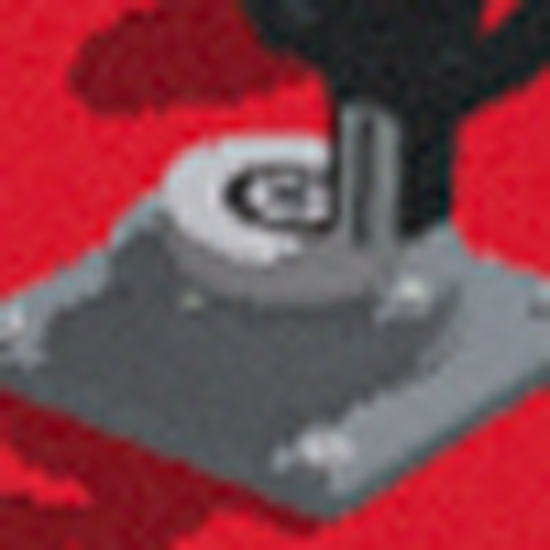

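Call:
{"op": "jog_arm", "data": {
  "increments": [
    {"rx": 0,"ry": 0,"rz": 0,"x": -8,"y": 0,"z": 0,"hand": 0},
    {"rx": 0,"ry": 0,"rz": 0,"x": 0,"y": 31,"z": 30,"hand": 0},
    {"rx": 0,"ry": 0,"rz": 0,"x": 1,"y": 0,"z": 0,"hand": 0},
    {"rx": 0,"ry": 0,"rz": 0,"x": 2,"y": 0,"z": 0,"hand": 0},
    {"rx": 0,"ry": 0,"rz": 0,"x": 0.5,"y": 0,"z": 0,"hand": 0}
  ]
}}

```text
time_s: 28.25
eef_pos: [475.6, -66.5, 5.0]
ee_rot: [-0.385, -0.593, -0.386, 0.593]
force: [-0.5, 0.6, 0.1]
grip_width: 0.005
```

Call:
{"op": "jog_arm", "data": {
  "increments": [
    {"rx": 0,"ry": 0,"rz": 0,"x": 0.6,"y": 0,"z": 0,"hand": 0},
    {"rx": 0,"ry": 0,"rz": 0,"x": 0.4,"y": 0,"z": 0,"hand": 0}
  ]
}}

```text
time_s: 28.5
eef_pos: [476.0, -67.0, 4.2]
ee_rot: [-0.385, -0.593, -0.385, 0.593]
force: [-0.2, 0.4, 0.2]
grip_width: 0.004
```

Call:
{"op": "jog_arm", "data": {
  "increments": [
    {"rx": 0,"ry": 0,"rz": 0,"x": 0.6,"y": 0,"z": 0,"hand": 0},
    {"rx": 0,"ry": 0,"rz": 0,"x": 0.4,"y": 0,"z": 0,"hand": 0}
  ]
}}

```text
time_s: 28.75
eef_pos: [476.3, -67.3, 3.5]
ee_rot: [0.385, 0.593, 0.385, -0.593]
force: [-0.7, 0.3, 6.7]
grip_width: 0.006
```

Call:
{"op": "jog_arm", "data": {
  "increments": [
    {"rx": 0,"ry": 0,"rz": 0,"x": 0.6,"y": 0,"z": 0,"hand": 0},
    {"rx": 0,"ry": 0,"rz": 0,"x": 0.4,"y": 0,"z": 0,"hand": 0}
  ]
}}

```text
time_s: 29.0
eef_pos: [476.5, -67.6, 2.8]
ee_rot: [0.386, 0.593, 0.385, -0.593]
force: [-1.3, -1.0, 7.7]
grip_width: -0.0
```

```bash
python3 -c "
from h import *
c=np.array([488.4,-39.8,3]);z=np.array([-.4067,-.9135,0]);
st(c+30*z)"
```

```text
t 29.0 pos [476.51 -67.55   2.79] F [-1.32 -1.02  7.68] w -0.0 yaw -24.0 xax [ 0.001 -0.001 -1.   ]
tool delta [-0.21 -0.42 -0.19]
```

Call:
{"op": "jog_arm", "data": {
  "increments": [
    {"rx": 0,"ry": 0,"rz": 0,"x": 0.6,"y": 0,"z": 0,"hand": 0},
    {"rx": 0,"ry": 0,"rz": 0,"x": 0.4,"y": 0,"z": 0,"hand": 0}
  ]
}}

```text
time_s: 29.25
eef_pos: [476.6, -67.7, 1.9]
ee_rot: [0.386, 0.593, 0.385, -0.593]
force: [-0.9, -1.2, 6.7]
grip_width: 0.002
```

Call:
{"op": "jog_arm", "data": {
  "increments": [
    {"rx": 0,"ry": 0,"rz": 0,"x": 0.4,"y": 0,"z": 0,"hand": 0},
    {"rx": 0,"ry": 0,"rz": 0,"x": 0.4,"y": 0,"z": 0,"hand": 0}
  ]
}}

```text
time_s: 29.5
eef_pos: [476.8, -67.8, 1.2]
ee_rot: [0.386, 0.593, 0.384, -0.593]
force: [-1.0, -2.6, 7.9]
grip_width: -0.004
```

Call:
{"op": "jog_arm", "data": {
  "increments": [
    {"rx": 0,"ry": 0,"rz": 0,"x": -8,"y": 0,"z": 0,"hand": 0},
    {"rx": 0,"ry": 0,"rz": 0,"x": 0,"y": 0,"z": -40,"hand": 0},
    {"rx": 0,"ry": 0,"rz": 0,"x": 0,"y": 0,"z": -20,"hand": 0},
    {"rx": 0,"ry": 0,"rz": 0,"x": 2,"y": 0,"z": -0.8,"hand": 0},
    {"rx": 0,"ry": 0,"rz": 0,"x": 1.5,"y": 0,"z": 0,"hand": 0}
  ]
}}

```text
time_s: 30.12
eef_pos: [500.5, -12.1, 4.8]
ee_rot: [-0.385, -0.593, -0.385, 0.593]
force: [-0.3, -0.2, 0.1]
grip_width: -0.001
```

Call:
{"op": "jog_arm", "data": {
  "increments": [
    {"rx": 0,"ry": 0,"rz": 0,"x": 0.6,"y": 0,"z": 0,"hand": 0},
    {"rx": 0,"ry": 0,"rz": 0,"x": 0.4,"y": 0,"z": 0,"hand": 0}
  ]
}}

```text
time_s: 30.38
eef_pos: [500.7, -12.3, 4.0]
ee_rot: [-0.385, -0.593, -0.385, 0.593]
force: [-1.0, -0.7, 2.7]
grip_width: 0.001
```

Call:
{"op": "jog_arm", "data": {
  "increments": [
    {"rx": 0,"ry": 0,"rz": 0,"x": 0.6,"y": 0,"z": 0,"hand": 0},
    {"rx": 0,"ry": 0,"rz": 0,"x": 0.4,"y": 0,"z": 0,"hand": 0}
  ]
}}

```text
time_s: 30.62
eef_pos: [501.2, -12.0, 3.5]
ee_rot: [0.385, 0.593, 0.385, -0.593]
force: [-0.4, -0.9, 6.6]
grip_width: 0.001
```

Call:
{"op": "jog_arm", "data": {
  "increments": [
    {"rx": 0,"ry": 0,"rz": 0,"x": 0.6,"y": 0,"z": 0,"hand": 0},
    {"rx": 0,"ry": 0,"rz": 0,"x": 0.4,"y": 0,"z": 0,"hand": 0}
  ]
}}

```text
time_s: 30.88
eef_pos: [501.3, -11.8, 2.5]
ee_rot: [0.385, 0.593, 0.385, -0.593]
force: [-1.4, -0.4, 7.1]
grip_width: -0.004
```

```bash
python3 -c "
from h import *
c=np.array([488.4,-39.8,1.4]);z=np.array([-.4067,-.9135,0]);
s=capture('side');st(c-30*z)
cv2.imwrite('pics/sP.png',cv2.resize(s[175:225,285:335,::-1],None,fx=11,fy=11,interpolation=2))"
```

```text
t 30.925 pos [501.24 -11.8    2.48] F [-0.26  0.83  6.2 ] w 0.0 yaw -24.02 xax [ 0.001 -0.    -1.   ]
tool delta [ 1.08 -0.34  0.8 ]
```

View pics/sP.png

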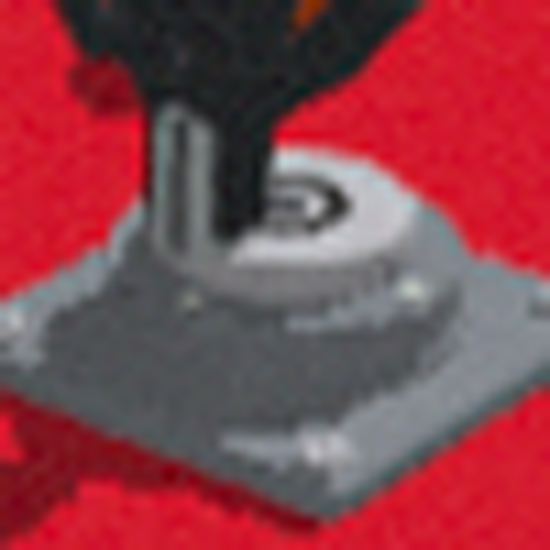

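Going well. Finish this mark to about 1.2, then round three at +y.

Call:
{"op": "jog_arm", "data": {
  "increments": [
    {"rx": 0,"ry": 0,"rz": 0,"x": 0.7,"y": 0,"z": 0,"hand": 0},
    {"rx": 0,"ry": 0,"rz": 0,"x": 0.6,"y": 0,"z": 0,"hand": 0}
  ]
}}

```text
time_s: 31.18
eef_pos: [501.6, -11.7, 1.5]
ee_rot: [0.385, 0.594, 0.385, -0.593]
force: [0.2, 2.0, 9.4]
grip_width: 0.001
```

Call:
{"op": "jog_arm", "data": {
  "increments": [
    {"rx": 0,"ry": 0,"rz": 0,"x": -7,"y": 0,"z": 0,"hand": 0},
    {"rx": 0,"ry": 0,"rz": 0,"x": 0,"y": 31,"z": 31,"hand": 0},
    {"rx": 0,"ry": 0,"rz": 0,"x": 2,"y": 0,"z": 0,"hand": 0},
    {"rx": 0,"ry": 0,"rz": 0,"x": 2,"y": 0.5,"z": 0,"hand": 0},
    {"rx": 0,"ry": 0,"rz": 0,"x": 0.5,"y": 0,"z": 0,"hand": 0}
  ]
}}

```text
time_s: 31.8
eef_pos: [516.5, -52.1, 2.9]
ee_rot: [-0.385, -0.593, -0.386, 0.593]
force: [0.2, 0.0, -0.1]
grip_width: 0.002
```

Call:
{"op": "jog_arm", "data": {
  "increments": [
    {"rx": 0,"ry": 0,"rz": 0,"x": 0.7,"y": 0,"z": 0,"hand": 0},
    {"rx": 0,"ry": 0,"rz": 0,"x": 0.4,"y": 0,"z": 0,"hand": 0}
  ]
}}

```text
time_s: 32.05
eef_pos: [516.9, -52.5, 2.0]
ee_rot: [-0.385, -0.593, -0.385, 0.593]
force: [-0.4, -0.7, 0.2]
grip_width: -0.001
```

Call:
{"op": "jog_arm", "data": {
  "increments": [
    {"rx": 0,"ry": 0,"rz": 0,"x": 0.6,"y": 0,"z": 0,"hand": 0},
    {"rx": 0,"ry": 0,"rz": 0,"x": 0.4,"y": 0,"z": 0,"hand": 0}
  ]
}}

```text
time_s: 32.3
eef_pos: [517.4, -52.9, 1.6]
ee_rot: [0.385, 0.593, 0.385, -0.593]
force: [-1.4, 0.8, 6.7]
grip_width: 0.001
```

Call:
{"op": "jog_arm", "data": {
  "increments": [
    {"rx": 0,"ry": 0,"rz": 0,"x": 0.6,"y": 0,"z": 0,"hand": 0},
    {"rx": 0,"ry": 0,"rz": 0,"x": 0.4,"y": 0,"z": 0,"hand": 0}
  ]
}}

```text
time_s: 32.55
eef_pos: [517.5, -52.9, 0.7]
ee_rot: [0.385, 0.593, 0.385, -0.593]
force: [-0.5, 0.8, 7.3]
grip_width: -0.0
```

```bash
python3 -c "
from h import *
c=np.array([488.4,-39.8,0]);y=np.array([.9135,-.4067,0]);
st(c+31*y)"
```

```text
t 32.55 pos [517.47 -52.95   0.71] F [-0.53  0.8   7.31] w -0.0 yaw -24.0 xax [ 0.001 -0.    -1.   ]
tool delta [ 0.71 -0.9  -0.19]
```

Call:
{"op": "jog_arm", "data": {
  "increments": [
    {"rx": 0,"ry": 0,"rz": 0,"x": 0.4,"y": 0,"z": 0,"hand": 0},
    {"rx": 0,"ry": 0,"rz": 0,"x": 0.4,"y": 0,"z": 0,"hand": 0}
  ]
}}

```text
time_s: 32.8
eef_pos: [517.7, -53.1, 0.1]
ee_rot: [0.386, 0.594, 0.385, -0.593]
force: [0.4, -0.4, 7.5]
grip_width: -0.001
```

Call:
{"op": "jog_arm", "data": {
  "increments": [
    {"rx": 0,"ry": 0,"rz": 0,"x": 0.4,"y": 0,"z": 0,"hand": 0},
    {"rx": 0,"ry": 0,"rz": 0,"x": 0.3,"y": 0,"z": 0,"hand": 0}
  ]
}}

```text
time_s: 33.05
eef_pos: [518.0, -53.2, -0.5]
ee_rot: [0.386, 0.594, 0.384, -0.592]
force: [-1.2, 0.3, 10.2]
grip_width: 0.007
```

Call:
{"op": "jog_arm", "data": {
  "increments": [
    {"rx": 0,"ry": 0,"rz": 0,"x": -7,"y": 0,"z": 0,"hand": 0},
    {"rx": 0,"ry": 0,"rz": 0,"x": 0,"y": -40,"z": 0,"hand": 0},
    {"rx": 0,"ry": 0,"rz": 0,"x": 0,"y": -22,"z": 0,"hand": 0},
    {"rx": 0,"ry": 0,"rz": 0,"x": 2,"y": 0,"z": 0,"hand": 0},
    {"rx": 0,"ry": 0,"rz": 0,"x": 1,"y": -0.5,"z": 0,"hand": 0}
  ]
}}

```text
time_s: 33.67
eef_pos: [460.8, -27.8, 2.6]
ee_rot: [0.385, 0.593, 0.385, -0.593]
force: [-1.1, -0.5, 0.5]
grip_width: -0.001
```

Call:
{"op": "jog_arm", "data": {
  "increments": [
    {"rx": 0,"ry": 0,"rz": 0,"x": 0.6,"y": 0,"z": 0,"hand": 0},
    {"rx": 0,"ry": 0,"rz": 0,"x": 0.4,"y": 0,"z": 0,"hand": 0}
  ]
}}

```text
time_s: 33.92
eef_pos: [460.6, -27.8, 1.9]
ee_rot: [0.385, 0.593, 0.385, -0.593]
force: [-1.4, -0.1, 7.3]
grip_width: -0.002
```

Call:
{"op": "jog_arm", "data": {
  "increments": [
    {"rx": 0,"ry": 0,"rz": 0,"x": 0.6,"y": 0,"z": 0,"hand": 0},
    {"rx": 0,"ry": 0,"rz": 0,"x": 0.4,"y": 0,"z": 0,"hand": 0}
  ]
}}

```text
time_s: 34.17
eef_pos: [460.7, -27.8, 1.1]
ee_rot: [0.385, 0.593, 0.385, -0.593]
force: [-1.9, 0.4, 9.5]
grip_width: -0.004
```

Call:
{"op": "jog_arm", "data": {
  "increments": [
    {"rx": 0,"ry": 0,"rz": 0,"x": 0.6,"y": 0,"z": 0,"hand": 0},
    {"rx": 0,"ry": 0,"rz": 0,"x": 0.4,"y": 0,"z": 0,"hand": 0}
  ]
}}

```text
time_s: 34.42
eef_pos: [460.7, -27.7, 0.2]
ee_rot: [0.385, 0.593, 0.385, -0.593]
force: [-2.5, 1.2, 10.9]
grip_width: 0.002
```

```bash
python3 -c "
from h import *
c=np.array([488.4,-39.8,0]);y=np.array([.9135,-.4067,0]);
s=capture('side');st(c-31*y)
cv2.imwrite('pics/sQ.png',cv2.resize(s[175:225,285:335,::-1],None,fx=11,fy=11,interpolation=2))"
```

```text
t 34.475 pos [ 4.607e+02 -2.773e+01  1.800e-01] F [-1.9   1.09 10.05] w -0.0 yaw -24.01 xax [ 0.001 -0.    -1.   ]
tool delta [ 0.18 -0.78 -0.24]
```

View pics/sQ.png

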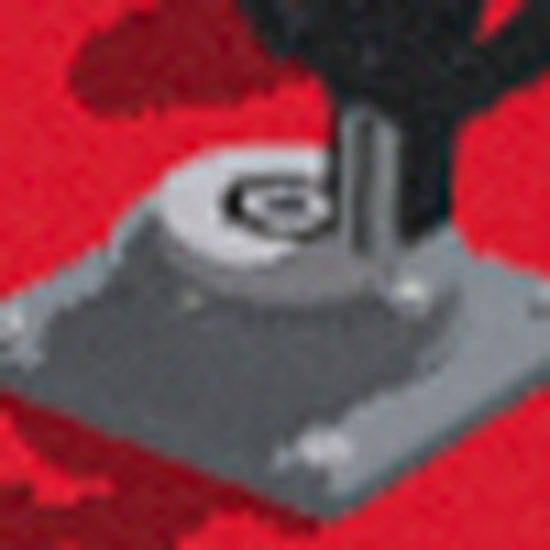

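Call:
{"op": "jog_arm", "data": {
  "increments": [
    {"rx": 0,"ry": 0,"rz": 0,"x": 0.4,"y": 0,"z": 0,"hand": 0},
    {"rx": 0,"ry": 0,"rz": 0,"x": 0.3,"y": 0,"z": 0,"hand": 0}
  ]
}}

```text
time_s: 34.72
eef_pos: [460.5, -27.6, -0.4]
ee_rot: [0.385, 0.593, 0.385, -0.593]
force: [-3.8, 1.7, 14.5]
grip_width: 0.002
```

Call:
{"op": "jog_arm", "data": {
  "increments": [
    {"rx": 0,"ry": 0,"rz": 0,"x": -7,"y": 0,"z": 0,"hand": 0},
    {"rx": 0,"ry": 0,"rz": 0,"x": 0,"y": 31,"z": 30,"hand": 0},
    {"rx": 0,"ry": 0,"rz": 0,"x": 1,"y": 0,"z": 0,"hand": 0},
    {"rx": 0,"ry": 0,"rz": 0,"x": 2,"y": 0,"z": 0,"hand": 0},
    {"rx": 0,"ry": 0,"rz": 0,"x": 0.5,"y": 0,"z": 0,"hand": 0}
  ]
}}

```text
time_s: 35.35
eef_pos: [475.5, -66.7, 2.0]
ee_rot: [-0.385, -0.593, -0.386, 0.593]
force: [-0.5, 1.1, 0.7]
grip_width: -0.0
```

Call:
{"op": "jog_arm", "data": {
  "increments": [
    {"rx": 0,"ry": 0,"rz": 0,"x": 0.6,"y": 0,"z": 0,"hand": 0},
    {"rx": 0,"ry": 0,"rz": 0,"x": 0.4,"y": 0,"z": 0,"hand": 0}
  ]
}}

```text
time_s: 35.6
eef_pos: [476.0, -67.1, 1.4]
ee_rot: [0.385, 0.593, 0.385, -0.593]
force: [-0.3, 0.9, 3.1]
grip_width: -0.001
```

Call:
{"op": "jog_arm", "data": {
  "increments": [
    {"rx": 0,"ry": 0,"rz": 0,"x": 0.6,"y": 0,"z": 0,"hand": 0},
    {"rx": 0,"ry": 0,"rz": 0,"x": 0.4,"y": 0,"z": 0,"hand": 0}
  ]
}}

```text
time_s: 35.85
eef_pos: [476.3, -67.5, 0.9]
ee_rot: [0.385, 0.593, 0.385, -0.593]
force: [-1.7, 0.9, 7.8]
grip_width: 0.001
```

Call:
{"op": "jog_arm", "data": {
  "increments": [
    {"rx": 0,"ry": 0,"rz": 0,"x": 0.6,"y": 0,"z": 0,"hand": 0},
    {"rx": 0,"ry": 0,"rz": 0,"x": 0.4,"y": 0,"z": 0,"hand": 0}
  ]
}}

```text
time_s: 36.1
eef_pos: [476.4, -67.7, -0.0]
ee_rot: [0.386, 0.593, 0.385, -0.593]
force: [-1.5, -0.9, 7.6]
grip_width: -0.004
```

Call:
{"op": "jog_arm", "data": {
  "increments": [
    {"rx": 0,"ry": 0,"rz": 0,"x": 0.4,"y": 0,"z": 0,"hand": 0},
    {"rx": 0,"ry": 0,"rz": 0,"x": 0.4,"y": 0,"z": 0,"hand": 0}
  ]
}}

```text
time_s: 36.35
eef_pos: [476.5, -67.8, -0.6]
ee_rot: [0.386, 0.593, 0.385, -0.593]
force: [-3.1, -1.2, 12.1]
grip_width: -0.003
```

Call:
{"op": "jog_arm", "data": {
  "increments": [
    {"rx": 0,"ry": 0,"rz": 0,"x": -7,"y": 0,"z": 0,"hand": 0},
    {"rx": 0,"ry": 0,"rz": 0,"x": 0,"y": 0,"z": -40,"hand": 0},
    {"rx": 0,"ry": 0,"rz": 0,"x": 0,"y": 0,"z": -20,"hand": 0},
    {"rx": 0,"ry": 0,"rz": 0,"x": 2,"y": 0,"z": -0.8,"hand": 0},
    {"rx": 0,"ry": 0,"rz": 0,"x": 1.5,"y": 0,"z": 0,"hand": 0}
  ]
}}

```text
time_s: 36.98
eef_pos: [500.4, -12.3, 1.8]
ee_rot: [-0.385, -0.593, -0.385, 0.593]
force: [0.2, 1.1, 4.7]
grip_width: 0.001
```

Call:
{"op": "jog_arm", "data": {
  "increments": [
    {"rx": 0,"ry": 0,"rz": 0,"x": 0.6,"y": 0,"z": 0,"hand": 0},
    {"rx": 0,"ry": 0,"rz": 0,"x": 0.4,"y": 0,"z": 0,"hand": 0}
  ]
}}

```text
time_s: 37.22
eef_pos: [500.9, -12.6, 1.5]
ee_rot: [0.385, 0.593, 0.385, -0.593]
force: [-0.5, 1.5, 6.4]
grip_width: -0.0
```

Call:
{"op": "jog_arm", "data": {
  "increments": [
    {"rx": 0,"ry": 0,"rz": 0,"x": 0.6,"y": 0,"z": 0,"hand": 0},
    {"rx": 0,"ry": 0,"rz": 0,"x": 0.4,"y": 0,"z": 0,"hand": 0}
  ]
}}

```text
time_s: 37.48
eef_pos: [501.1, -12.6, 0.7]
ee_rot: [0.385, 0.594, 0.384, -0.593]
force: [-0.1, 1.6, 7.3]
grip_width: 0.002
```

Call:
{"op": "jog_arm", "data": {
  "increments": [
    {"rx": 0,"ry": 0,"rz": 0,"x": 0.4,"y": 0,"z": 0,"hand": 0},
    {"rx": 0,"ry": 0,"rz": 0,"x": 0.3,"y": 0,"z": 0,"hand": 0}
  ]
}}

```text
time_s: 37.72
eef_pos: [501.2, -12.5, 0.1]
ee_rot: [0.385, 0.594, 0.384, -0.593]
force: [-0.8, 2.0, 8.6]
grip_width: 0.0
```

Call:
{"op": "jog_arm", "data": {
  "increments": [
    {"rx": 0,"ry": 0,"rz": 0,"x": 0.4,"y": 0,"z": 0,"hand": 0},
    {"rx": 0,"ry": 0,"rz": 0,"x": 0.3,"y": 0,"z": 0,"hand": 0}
  ]
}}

```text
time_s: 37.98
eef_pos: [501.5, -12.5, -0.4]
ee_rot: [0.385, 0.594, 0.384, -0.593]
force: [0.0, 3.5, 10.3]
grip_width: -0.005
```

```bash
python3 -c "
from h import *
c=np.array([488.4,-39.8,0]);z=np.array([-.4067,-.9135,0]);
s=capture('side');st(c-30*z)
cv2.imwrite('pics/sR.png',cv2.resize(s[175:225,285:335,::-1],None,fx=11,fy=11,interpolation=2))"
```

```text
t 38.025 pos [ 5.0145e+02 -1.2470e+01 -4.0000e-01] F [-0.04  3.24 10.68] w 0.2 yaw -24.07 xax [ 0.002 -0.    -1.   ]
tool delta [-0.4  -0.8   0.28]
```

View pics/sR.png

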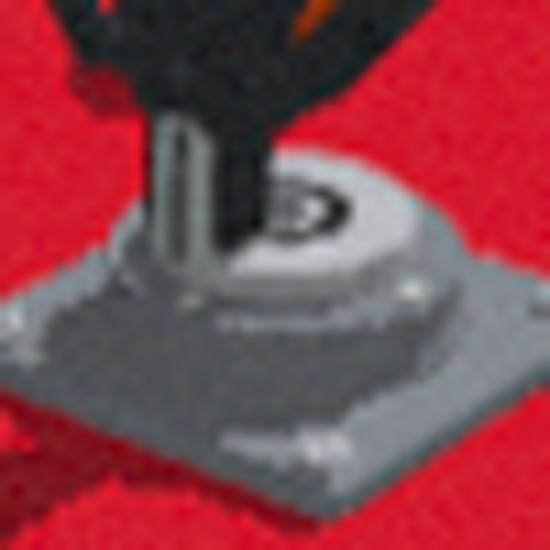

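Call:
{"op": "jog_arm", "data": {
  "increments": [
    {"rx": 0,"ry": 0,"rz": 0,"x": 0.4,"y": 0,"z": 0,"hand": 0},
    {"rx": 0,"ry": 0,"rz": 0,"x": 0.2,"y": 0,"z": 0,"hand": 0}
  ]
}}

```text
time_s: 38.28
eef_pos: [501.6, -12.4, -0.6]
ee_rot: [0.385, 0.594, 0.384, -0.593]
force: [-1.8, 4.3, 14.7]
grip_width: 0.005
```

Call:
{"op": "jog_arm", "data": {
  "increments": [
    {"rx": 0,"ry": 0,"rz": 0,"x": -7,"y": 0,"z": 0,"hand": 0},
    {"rx": 0,"ry": 0,"rz": 0,"x": 0,"y": 31,"z": 31,"hand": 0},
    {"rx": 0,"ry": 0,"rz": 0,"x": 2,"y": 0,"z": 0,"hand": 0},
    {"rx": 0,"ry": 0,"rz": 0,"x": 1.5,"y": 0.5,"z": 0,"hand": 0},
    {"rx": 0,"ry": 0,"rz": 0,"x": 0.5,"y": 0,"z": 0,"hand": 0}
  ]
}}

```text
time_s: 38.9
eef_pos: [516.3, -52.4, 0.8]
ee_rot: [-0.385, -0.593, -0.386, 0.593]
force: [0.2, -0.9, -0.5]
grip_width: 0.0
```

Call:
{"op": "jog_arm", "data": {
  "increments": [
    {"rx": 0,"ry": 0,"rz": 0,"x": 0.6,"y": 0,"z": 0,"hand": 0},
    {"rx": 0,"ry": 0,"rz": 0,"x": 0.4,"y": 0,"z": 0,"hand": 0}
  ]
}}

```text
time_s: 39.15
eef_pos: [516.8, -52.7, 0.1]
ee_rot: [-0.385, -0.593, -0.385, 0.593]
force: [-1.1, -0.9, 3.0]
grip_width: 0.002
```

Call:
{"op": "jog_arm", "data": {
  "increments": [
    {"rx": 0,"ry": 0,"rz": 0,"x": 0.6,"y": 0,"z": 0,"hand": 0},
    {"rx": 0,"ry": 0,"rz": 0,"x": 0.4,"y": 0,"z": 0,"hand": 0}
  ]
}}

```text
time_s: 39.4
eef_pos: [517.3, -53.0, -0.4]
ee_rot: [0.385, 0.593, 0.385, -0.593]
force: [-0.5, 0.5, 6.4]
grip_width: -0.001
```

Call:
{"op": "jog_arm", "data": {
  "increments": [
    {"rx": 0,"ry": 0,"rz": 0,"x": 0.4,"y": 0,"z": 0,"hand": 0},
    {"rx": 0,"ry": 0,"rz": 0,"x": 0.3,"y": 0,"z": 0,"hand": 0}
  ]
}}

```text
time_s: 39.65
eef_pos: [517.5, -53.0, -0.7]
ee_rot: [0.386, 0.593, 0.385, -0.593]
force: [-2.3, 1.4, 12.5]
grip_width: -0.002
```

```bash
python3 -c "
from h import *
s=capture('side');st()
cv2.imwrite('pics/sS.png',cv2.resize(s[175:225,285:335,::-1],None,fx=11,fy=11,interpolation=2))"
```

```text
t 39.7 pos [517.49 -53.05  -0.66] F [-1.39  2.52 10.6 ] w -0.1 yaw -24.0 xax [ 0.002 -0.    -1.   ]
```

View pics/sS.png

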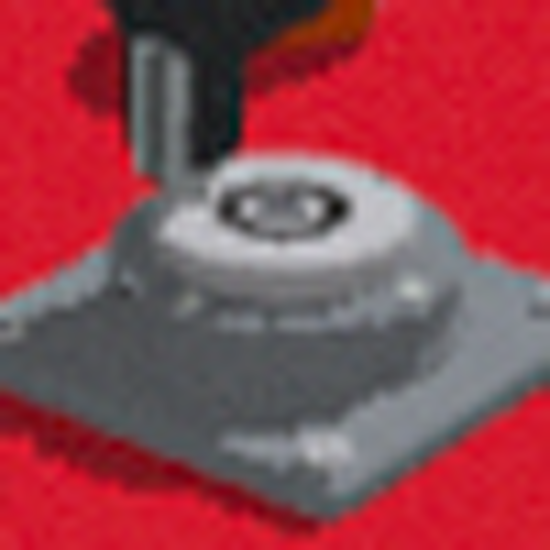

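Force is now rising with little motion, i.e. seating here near -0.7. A bit more, up to about 18 N, then the other three marks.

Call:
{"op": "jog_arm", "data": {
  "increments": [
    {"rx": 0,"ry": 0,"rz": 0,"x": 0.4,"y": 0,"z": 0,"hand": 0},
    {"rx": 0,"ry": 0,"rz": 0,"x": 0,"y": 0,"z": 0,"hand": 0}
  ]
}}

```text
time_s: 39.95
eef_pos: [517.6, -53.1, -0.7]
ee_rot: [0.386, 0.593, 0.385, -0.593]
force: [-3.0, 1.4, 13.6]
grip_width: -0.002
```

Call:
{"op": "jog_arm", "data": {
  "increments": [
    {"rx": 0,"ry": 0,"rz": 0,"x": 0.3,"y": 0,"z": 0,"hand": 0},
    {"rx": 0,"ry": 0,"rz": 0,"x": 0,"y": 0,"z": 0,"hand": 0}
  ]
}}

```text
time_s: 40.2
eef_pos: [517.7, -53.1, -0.8]
ee_rot: [0.386, 0.594, 0.385, -0.593]
force: [-3.4, 2.3, 16.2]
grip_width: 0.001
```

Call:
{"op": "jog_arm", "data": {
  "increments": [
    {"rx": 0,"ry": 0,"rz": 0,"x": -7,"y": 0,"z": 0,"hand": 0},
    {"rx": 0,"ry": 0,"rz": 0,"x": 0,"y": -40,"z": 0,"hand": 0},
    {"rx": 0,"ry": 0,"rz": 0,"x": 0,"y": -22,"z": 0,"hand": 0},
    {"rx": 0,"ry": 0,"rz": 0,"x": 2,"y": 0,"z": 0,"hand": 0},
    {"rx": 0,"ry": 0,"rz": 0,"x": 1.5,"y": -0.5,"z": 0,"hand": 0}
  ]
}}

```text
time_s: 40.83
eef_pos: [460.7, -28.0, 1.2]
ee_rot: [0.385, 0.593, 0.385, -0.593]
force: [0.1, 0.2, 0.4]
grip_width: -0.001
```

Call:
{"op": "jog_arm", "data": {
  "increments": [
    {"rx": 0,"ry": 0,"rz": 0,"x": 0.6,"y": 0,"z": 0,"hand": 0},
    {"rx": 0,"ry": 0,"rz": 0,"x": 0.4,"y": 0,"z": 0,"hand": 0}
  ]
}}

```text
time_s: 41.08
eef_pos: [460.4, -27.9, 0.2]
ee_rot: [0.385, 0.593, 0.385, -0.593]
force: [0.5, -0.9, 5.2]
grip_width: -0.001
```

Call:
{"op": "jog_arm", "data": {
  "increments": [
    {"rx": 0,"ry": 0,"rz": 0,"x": 0.6,"y": 0,"z": 0,"hand": 0},
    {"rx": 0,"ry": 0,"rz": 0,"x": 0.2,"y": 0,"z": 0,"hand": 0}
  ]
}}

```text
time_s: 41.32
eef_pos: [460.3, -27.8, -0.2]
ee_rot: [0.385, 0.593, 0.385, -0.593]
force: [-0.5, 0.4, 8.1]
grip_width: 0.002
```

Call:
{"op": "jog_arm", "data": {
  "increments": [
    {"rx": 0,"ry": 0,"rz": 0,"x": 0.4,"y": 0,"z": 0,"hand": 0},
    {"rx": 0,"ry": 0,"rz": 0,"x": 0.2,"y": 0,"z": 0,"hand": 0}
  ]
}}

```text
time_s: 41.58
eef_pos: [460.3, -27.8, -0.7]
ee_rot: [0.385, 0.593, 0.385, -0.593]
force: [-2.9, 0.8, 10.9]
grip_width: -0.002
```

Call:
{"op": "jog_arm", "data": {
  "increments": [
    {"rx": 0,"ry": 0,"rz": 0,"x": 0.4,"y": 0,"z": 0,"hand": 0},
    {"rx": 0,"ry": 0,"rz": 0,"x": 0,"y": 0,"z": 0,"hand": 0}
  ]
}}

```text
time_s: 41.82
eef_pos: [460.4, -27.8, -0.8]
ee_rot: [0.385, 0.593, 0.385, -0.593]
force: [-4.1, 0.9, 13.1]
grip_width: 0.002
```

Call:
{"op": "jog_arm", "data": {
  "increments": [
    {"rx": 0,"ry": 0,"rz": 0,"x": 0.3,"y": 0,"z": 0,"hand": 0},
    {"rx": 0,"ry": 0,"rz": 0,"x": 0,"y": 0,"z": 0,"hand": 0}
  ]
}}

```text
time_s: 42.08
eef_pos: [460.4, -27.8, -0.8]
ee_rot: [0.386, 0.593, 0.385, -0.593]
force: [-4.7, 0.5, 17.0]
grip_width: -0.003
```

Seated here too (-0.8 at 17 N, no more motion). Now ±z.

Call:
{"op": "jog_arm", "data": {
  "increments": [
    {"rx": 0,"ry": 0,"rz": 0,"x": -7,"y": 0,"z": 0,"hand": 0},
    {"rx": 0,"ry": 0,"rz": 0,"x": 0,"y": 31,"z": 30,"hand": 0},
    {"rx": 0,"ry": 0,"rz": 0,"x": 1,"y": 0,"z": 0,"hand": 0},
    {"rx": 0,"ry": 0,"rz": 0,"x": 2,"y": 0,"z": 0,"hand": 0},
    {"rx": 0,"ry": 0,"rz": 0,"x": 0.5,"y": 0,"z": 0,"hand": 0}
  ]
}}

```text
time_s: 42.7
eef_pos: [475.3, -66.8, 1.2]
ee_rot: [-0.385, -0.593, -0.386, 0.593]
force: [-0.2, 0.2, 0.1]
grip_width: 0.003
```

Call:
{"op": "jog_arm", "data": {
  "increments": [
    {"rx": 0,"ry": 0,"rz": 0,"x": 0.6,"y": 0,"z": 0,"hand": 0},
    {"rx": 0,"ry": 0,"rz": 0,"x": 0.4,"y": 0,"z": 0,"hand": 0}
  ]
}}

```text
time_s: 42.95
eef_pos: [475.8, -67.3, 0.5]
ee_rot: [0.385, 0.593, 0.385, -0.593]
force: [-0.5, 0.3, -0.6]
grip_width: -0.0
```

Call:
{"op": "jog_arm", "data": {
  "increments": [
    {"rx": 0,"ry": 0,"rz": 0,"x": 0.4,"y": 0,"z": 0,"hand": 0},
    {"rx": 0,"ry": 0,"rz": 0,"x": 0.3,"y": 0,"z": 0,"hand": 0}
  ]
}}

```text
time_s: 43.2
eef_pos: [475.9, -67.6, -0.1]
ee_rot: [0.385, 0.593, 0.385, -0.593]
force: [0.1, 0.8, 1.8]
grip_width: -0.0
```

Call:
{"op": "jog_arm", "data": {
  "increments": [
    {"rx": 0,"ry": 0,"rz": 0,"x": 0.4,"y": 0,"z": 0,"hand": 0},
    {"rx": 0,"ry": 0,"rz": 0,"x": 0,"y": 0,"z": 0,"hand": 0}
  ]
}}

```text
time_s: 43.45
eef_pos: [476.1, -67.7, -0.2]
ee_rot: [0.385, 0.593, 0.385, -0.593]
force: [-0.9, 1.4, 6.1]
grip_width: -0.003
```

Call:
{"op": "jog_arm", "data": {
  "increments": [
    {"rx": 0,"ry": 0,"rz": 0,"x": 0.3,"y": 0,"z": 0,"hand": 0},
    {"rx": 0,"ry": 0,"rz": 0,"x": 0,"y": 0,"z": 0,"hand": 0}
  ]
}}

```text
time_s: 43.7
eef_pos: [476.2, -67.8, -0.4]
ee_rot: [0.385, 0.593, 0.385, -0.593]
force: [-0.9, -0.4, 6.7]
grip_width: 0.004
```

Call:
{"op": "jog_arm", "data": {
  "increments": [
    {"rx": 0,"ry": 0,"rz": 0,"x": 0.4,"y": 0,"z": 0,"hand": 0},
    {"rx": 0,"ry": 0,"rz": 0,"x": 0,"y": 0,"z": 0,"hand": 0}
  ]
}}

```text
time_s: 43.95
eef_pos: [476.3, -67.9, -0.7]
ee_rot: [0.385, 0.593, 0.385, -0.593]
force: [-1.6, 0.5, 7.7]
grip_width: 0.002
```

Call:
{"op": "jog_arm", "data": {
  "increments": [
    {"rx": 0,"ry": 0,"rz": 0,"x": 0.4,"y": 0,"z": 0,"hand": 0},
    {"rx": 0,"ry": 0,"rz": 0,"x": 0,"y": 0,"z": 0,"hand": 0}
  ]
}}

```text
time_s: 44.2
eef_pos: [476.5, -67.9, -0.7]
ee_rot: [0.386, 0.593, 0.385, -0.593]
force: [-2.8, -0.6, 12.1]
grip_width: 0.003
```

Call:
{"op": "jog_arm", "data": {
  "increments": [
    {"rx": 0,"ry": 0,"rz": 0,"x": 0.3,"y": 0,"z": 0,"hand": 0},
    {"rx": 0,"ry": 0,"rz": 0,"x": 0,"y": 0,"z": 0,"hand": 0}
  ]
}}

```text
time_s: 44.45
eef_pos: [476.6, -68.0, -0.8]
ee_rot: [0.386, 0.593, 0.385, -0.593]
force: [-4.2, 0.6, 15.7]
grip_width: -0.001
```

Seated at -0.8. Now -z.

Call:
{"op": "jog_arm", "data": {
  "increments": [
    {"rx": 0,"ry": 0,"rz": 0,"x": -7,"y": 0,"z": 0,"hand": 0},
    {"rx": 0,"ry": 0,"rz": 0,"x": 0,"y": 0,"z": -40,"hand": 0},
    {"rx": 0,"ry": 0,"rz": 0,"x": 0,"y": 0,"z": -20,"hand": 0},
    {"rx": 0,"ry": 0,"rz": 0,"x": 2,"y": 0,"z": -0.8,"hand": 0},
    {"rx": 0,"ry": 0,"rz": 0,"x": 1.5,"y": 0,"z": 0,"hand": 0}
  ]
}}

```text
time_s: 45.08
eef_pos: [500.3, -12.5, 1.3]
ee_rot: [-0.385, -0.593, -0.385, 0.593]
force: [0.6, -0.3, -0.6]
grip_width: 0.002
```

Call:
{"op": "jog_arm", "data": {
  "increments": [
    {"rx": 0,"ry": 0,"rz": 0,"x": 0.6,"y": 0,"z": 0,"hand": 0},
    {"rx": 0,"ry": 0,"rz": 0,"x": 0.4,"y": 0,"z": 0,"hand": 0}
  ]
}}

```text
time_s: 45.32
eef_pos: [500.5, -12.6, 0.5]
ee_rot: [-0.385, -0.593, -0.385, 0.593]
force: [0.3, 0.3, -0.0]
grip_width: 0.004
```

Call:
{"op": "jog_arm", "data": {
  "increments": [
    {"rx": 0,"ry": 0,"rz": 0,"x": 0.5,"y": 0,"z": 0,"hand": 0},
    {"rx": 0,"ry": 0,"rz": 0,"x": 0.3,"y": 0,"z": 0,"hand": 0}
  ]
}}

```text
time_s: 45.58
eef_pos: [500.6, -12.2, -0.3]
ee_rot: [0.385, 0.593, 0.385, -0.593]
force: [-0.6, -1.2, 1.6]
grip_width: 0.0
```

Call:
{"op": "jog_arm", "data": {
  "increments": [
    {"rx": 0,"ry": 0,"rz": 0,"x": 0.5,"y": 0,"z": 0,"hand": 0},
    {"rx": 0,"ry": 0,"rz": 0,"x": 0,"y": 0,"z": 0,"hand": 0}
  ]
}}

```text
time_s: 45.82
eef_pos: [500.9, -12.1, -0.4]
ee_rot: [0.385, 0.593, 0.385, -0.593]
force: [-1.1, 0.9, 5.6]
grip_width: 0.0
```

Call:
{"op": "jog_arm", "data": {
  "increments": [
    {"rx": 0,"ry": 0,"rz": 0,"x": 0.4,"y": 0,"z": 0,"hand": 0},
    {"rx": 0,"ry": 0,"rz": 0,"x": 0,"y": 0,"z": 0,"hand": 0}
  ]
}}

```text
time_s: 46.08
eef_pos: [501.1, -12.1, -0.6]
ee_rot: [0.385, 0.593, 0.385, -0.593]
force: [-1.8, 1.4, 7.0]
grip_width: -0.003
```

Call:
{"op": "jog_arm", "data": {
  "increments": [
    {"rx": 0,"ry": 0,"rz": 0,"x": 0.4,"y": 0,"z": 0,"hand": 0},
    {"rx": 0,"ry": 0,"rz": 0,"x": 0,"y": 0,"z": 0,"hand": 0}
  ]
}}

```text
time_s: 46.32
eef_pos: [501.2, -12.1, -0.6]
ee_rot: [0.385, 0.593, 0.385, -0.593]
force: [-2.2, 1.0, 9.7]
grip_width: 0.001
```

Call:
{"op": "jog_arm", "data": {
  "increments": [
    {"rx": 0,"ry": 0,"rz": 0,"x": 0.5,"y": 0,"z": 0,"hand": 0},
    {"rx": 0,"ry": 0,"rz": 0,"x": 0,"y": 0,"z": 0,"hand": 0}
  ]
}}

```text
time_s: 46.58
eef_pos: [501.5, -12.2, -0.7]
ee_rot: [0.386, 0.594, 0.385, -0.592]
force: [-2.9, 1.6, 14.7]
grip_width: 0.0
```

Call:
{"op": "jog_arm", "data": {
  "increments": [
    {"rx": 0,"ry": 0,"rz": 0,"x": 0.3,"y": 0,"z": 0,"hand": 0},
    {"rx": 0,"ry": 0,"rz": 0,"x": 0,"y": 0,"z": 0,"hand": 0}
  ]
}}

```text
time_s: 46.82
eef_pos: [501.7, -12.2, -0.8]
ee_rot: [0.386, 0.594, 0.384, -0.592]
force: [-3.7, 1.9, 16.9]
grip_width: 0.001
```

All four stop at -0.7 to -0.8 with a stiff response. One verification touch on ±y, plus a picture.

Call:
{"op": "jog_arm", "data": {
  "increments": [
    {"rx": 0,"ry": 0,"rz": 0,"x": -7,"y": 0,"z": 0,"hand": 0},
    {"rx": 0,"ry": 0,"rz": 0,"x": 0,"y": 31,"z": 31,"hand": 0},
    {"rx": 0,"ry": 0,"rz": 0,"x": 2,"y": 0,"z": 0,"hand": 0},
    {"rx": 0,"ry": 0,"rz": 0,"x": 2,"y": 0.5,"z": 0,"hand": 0},
    {"rx": 0,"ry": 0,"rz": 0,"x": 0.5,"y": 0,"z": 0,"hand": 0}
  ]
}}

```text
time_s: 47.45
eef_pos: [516.3, -52.4, -0.2]
ee_rot: [-0.385, -0.593, -0.386, 0.593]
force: [-0.5, -0.5, 0.4]
grip_width: 0.003
```

Call:
{"op": "jog_arm", "data": {
  "increments": [
    {"rx": 0,"ry": 0,"rz": 0,"x": 0.6,"y": 0,"z": 0,"hand": 0},
    {"rx": 0,"ry": 0,"rz": 0,"x": 0.4,"y": 0,"z": 0,"hand": 0}
  ]
}}

```text
time_s: 47.7
eef_pos: [516.9, -52.9, -0.5]
ee_rot: [0.385, 0.593, 0.385, -0.593]
force: [-0.9, 1.5, 6.3]
grip_width: 0.001
```

Call:
{"op": "jog_arm", "data": {
  "increments": [
    {"rx": 0,"ry": 0,"rz": 0,"x": 0.6,"y": 0,"z": 0,"hand": 0},
    {"rx": 0,"ry": 0,"rz": 0,"x": 0,"y": 0,"z": 0,"hand": 0}
  ]
}}

```text
time_s: 47.95
eef_pos: [517.1, -52.9, -0.7]
ee_rot: [0.385, 0.593, 0.385, -0.593]
force: [-3.3, 1.7, 9.3]
grip_width: -0.001
```

Call:
{"op": "jog_arm", "data": {
  "increments": [
    {"rx": 0,"ry": 0,"rz": 0,"x": 0.6,"y": 0,"z": 0,"hand": 0},
    {"rx": 0,"ry": 0,"rz": 0,"x": 0,"y": 0,"z": 0,"hand": 0}
  ]
}}

```text
time_s: 48.2
eef_pos: [517.2, -53.0, -0.7]
ee_rot: [0.385, 0.593, 0.385, -0.593]
force: [-4.6, 1.8, 15.4]
grip_width: -0.001
```

```bash
python3 -c "
from h import *
s=capture('side');st()
cv2.imwrite('pics/sT.png',cv2.resize(s[175:225,285:335,::-1],None,fx=11,fy=11,interpolation=2))"
```

```text
t 48.25 pos [517.23 -53.    -0.74] F [-4.21  2.75 15.1 ] w 0.1 yaw -23.99 xax [ 0.001 -0.    -1.   ]
```

View pics/sT.png

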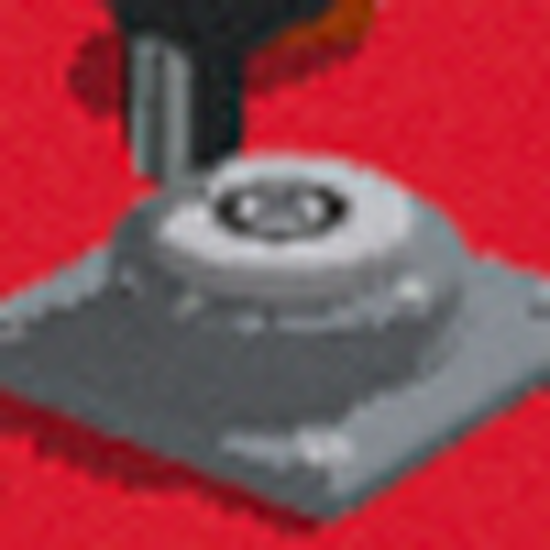

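Call:
{"op": "jog_arm", "data": {
  "increments": [
    {"rx": 0,"ry": 0,"rz": 0,"x": -7,"y": 0,"z": 0,"hand": 0},
    {"rx": 0,"ry": 0,"rz": 0,"x": 0,"y": -40,"z": 0,"hand": 0},
    {"rx": 0,"ry": 0,"rz": 0,"x": 0,"y": -22,"z": 0,"hand": 0},
    {"rx": 0,"ry": 0,"rz": 0,"x": 2,"y": 0,"z": 0,"hand": 0},
    {"rx": 0,"ry": 0,"rz": 0,"x": 2,"y": -0.5,"z": 0,"hand": 0}
  ]
}}

```text
time_s: 48.88
eef_pos: [460.7, -28.2, 1.0]
ee_rot: [0.385, 0.593, 0.385, -0.593]
force: [0.2, -0.7, 0.0]
grip_width: -0.001
```

Call:
{"op": "jog_arm", "data": {
  "increments": [
    {"rx": 0,"ry": 0,"rz": 0,"x": 0.6,"y": 0,"z": 0,"hand": 0},
    {"rx": 0,"ry": 0,"rz": 0,"x": 0.4,"y": 0,"z": 0,"hand": 0}
  ]
}}

```text
time_s: 49.12
eef_pos: [460.1, -28.0, -0.2]
ee_rot: [0.385, 0.593, 0.385, -0.593]
force: [1.0, 0.2, 0.5]
grip_width: -0.002
```

Call:
{"op": "jog_arm", "data": {
  "increments": [
    {"rx": 0,"ry": 0,"rz": 0,"x": 0.4,"y": 0,"z": 0,"hand": 0},
    {"rx": 0,"ry": 0,"rz": 0,"x": 0.2,"y": 0,"z": 0,"hand": 0}
  ]
}}

```text
time_s: 49.38
eef_pos: [460.0, -27.9, -0.5]
ee_rot: [0.385, 0.593, 0.385, -0.593]
force: [-0.8, -0.2, 3.9]
grip_width: 0.0
```

Call:
{"op": "jog_arm", "data": {
  "increments": [
    {"rx": 0,"ry": 0,"rz": 0,"x": 0.6,"y": 0,"z": 0,"hand": 0},
    {"rx": 0,"ry": 0,"rz": 0,"x": 0,"y": 0,"z": 0,"hand": 0}
  ]
}}

```text
time_s: 49.62
eef_pos: [460.2, -28.0, -0.7]
ee_rot: [0.385, 0.593, 0.385, -0.593]
force: [-1.5, 1.1, 8.1]
grip_width: 0.001
```

Call:
{"op": "jog_arm", "data": {
  "increments": [
    {"rx": 0,"ry": 0,"rz": 0,"x": 0.5,"y": 0,"z": 0,"hand": 0},
    {"rx": 0,"ry": 0,"rz": 0,"x": 0,"y": 0,"z": 0,"hand": 0}
  ]
}}

```text
time_s: 49.88
eef_pos: [460.3, -28.0, -0.8]
ee_rot: [0.386, 0.593, 0.385, -0.593]
force: [-3.4, 0.5, 13.2]
grip_width: 0.002
```

All sides level to about 0.4 mm and rigid. Back off and take the final look.

Call:
{"op": "jog_arm", "data": {
  "increments": [
    {"rx": 0,"ry": 0,"rz": 0,"x": -10,"y": 0,"z": 0,"hand": 0},
    {"rx": 0,"ry": 0,"rz": 0,"x": -50,"y": 0,"z": 0,"hand": 0},
    {"rx": 0,"ry": 0,"rz": 0,"x": -55,"y": -30,"z": 0,"hand": 0},
    {"rx": 0,"ry": 0,"rz": 0,"x": -30,"y": -50,"z": 0,"hand": 0},
    {"rx": 0,"ry": 0,"rz": 0,"x": 0,"y": -50,"z": 0,"hand": 0}
  ]
}}

```text
time_s: 50.5
eef_pos: [340.7, 25.4, 144.8]
ee_rot: [0.386, 0.594, 0.384, -0.592]
force: [-0.6, 0.5, 0.3]
grip_width: 0.0
```

Call:
{"op": "jog_arm", "data": {
  "increments": [
    {"rx": 0,"ry": 0,"rz": 0,"x": 0,"y": 0,"z": 0,"hand": 0},
    {"rx": 0,"ry": 0,"rz": 0,"x": 0,"y": 0,"z": 0,"hand": 0}
  ]
}}

```text
time_s: 50.75
eef_pos: [341.6, 24.9, 143.4]
ee_rot: [0.385, 0.593, 0.385, -0.593]
force: [0.3, -0.7, 0.6]
grip_width: 0.002
```

```bash
python3 -c "
from h import *
s=capture('side');t=capture('top');st()
a=cv2.resize(s[175:225,285:335,::-1],(390,390),interpolation=2)
b=cv2.resize(t[180:265,295:380,::-1],(390,390),interpolation=2)
cv2.imwrite('pics/fin.png',np.hstack([a,b]))
cv2.imwrite('pics/finS.png',s[:,:,::-1])"
```

```text
t 50.85 pos [341.68  24.74 143.06] F [ 0.49 -0.07  0.11] w -0.1 yaw -24.03 xax [-0.  0. -1.]
```

View pics/fin.png

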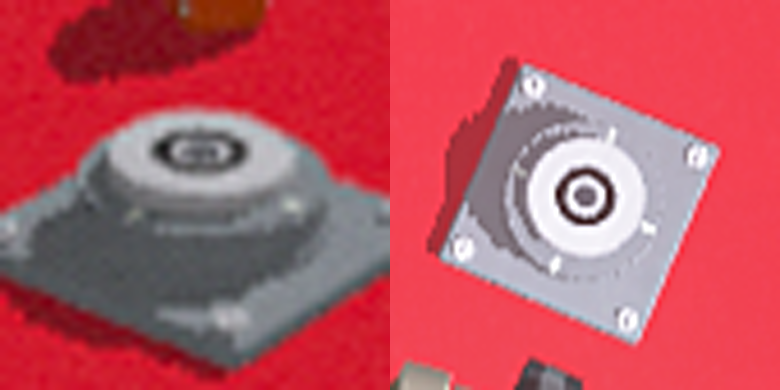

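View pics/finS.png

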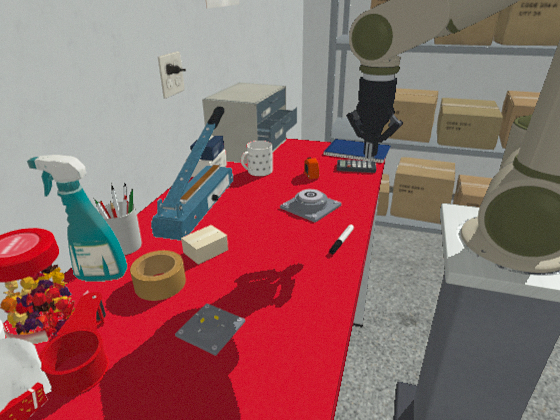

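Final pictures: the flange lies on the boss top, with the seal at side pixel (310.6,194). It dropped about 6 mm from the resting position. The tape measure, carton and marker are where they started, and the arm is clear.

```bash
python3 -c "
from rig import finish_job
print(finish_job())"
```

```text
the job is handed in; nothing more can be done
None
```

I placed the cup skirt-down in the bore of the 120 mm hub, let go, and drove it home by pressing across the bore at the four marks in about 2 mm steps. The job is handed in at about 51 s; it reports no verdict.

**Pressing force:** the highest reading was about 17 N vertical.

**Last checks:**
- All four marks stop at the same height, to within 0.1 mm. Each is stiff at 13–17 N on its last press.
- The cup sank about 6 mm in total, within the 5–7 mm expected.
- A final touch at two opposite marks still showed 0.3–0.4 mm of take-up before they went stiff.
- The final pictures show the flange lying flat on the boss.
- The tape measure, carton and marker look unmoved. I judged that by eye and did not measure them.
- The arm is clear of everything.

**What disagreed:**
- **Tool height:** the reported height read about 35 mm lower than the fingertips seen in the side camera, confirmed by their shadows and by an empty test close. I worked from contact and the camera instead.
- **Camera positions:** the two cameras differed by about 2 mm on hub and cup positions, which the bore's lead-in absorbed.
- **Grip width:** it read 61.5 mm on the 64 mm flange.

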